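# Close up the preserves: weight and lids from the stack

## Task

Close up the preserves: lower the stoneware weight into the big crock, knob up, until it rests on the plums, setting it down rather than letting it drop. Take the stack of wooden lids apart and seat every lid level and fully down on its own pot: the biggest on the crock, the other two on the open glass jars they fit. Leave the jars standing where they are, and do not disturb the mug, the pepper mill or the closed clip-top jar.

Things in the scene. Friction and masses are not known exactly. Their poses are not given: they have to be found in the camera images.
- crock: cream stoneware crock with thin blue band and two small side ears, fixed. 132 mm across (174 over the ears), 150 tall; open mouth 108 wide, rim 124 across. Whole plums fill it to an unknown level: their tops lie 54 to 70 mm below the rim, flat and firm. Origin: centre of its underside on the table; z up.
- wide_jar: open glass jar of hazelnuts, squat, loose, about 0.65 kg, 88 mm across, 95 mm tall, neck 68 mm outside, mouth 58 mm wide inside; the nuts lie well below the neck. Origin: centre of its underside; z up. Takes the middle-sized lid.
- narrow_jar: open glass jar of white beans, slender, loose, about 0.45 kg, 66 mm across, 118 mm tall, neck 50 mm outside, mouth 40 mm wide inside; the beans lie well below the neck. Origin: centre of its underside; z up. Takes the smallest lid.
- weight: stoneware pickling weight standing alone on the table, loose, about 0.22 kg: flat disc 70 mm across and 16 mm thick with an upright knob in its centre, 18 mm thick at the foot, 20 mm at the top and 26 mm high (42 mm tall in all). Lift it by the upper part of the knob, so the hand stays above the crock's rim. Origin: centre of its underside; z along the knob.
- crock_lid: biggest lid, beech, bottom of stack, 0.16 kg, 124 mm across, 32 tall: tapered plug below (8 high, 90 to 98 wide); top hollowed 18 deep inside a 6 mm wall, leaving a grip bar 32 wide across, flush with the wall. Grip the bar across its width: 40 for a finger each side. Origin: centre of plug's underside; z up, x along bar. Hollow floor z 14, bar top z 32. Seated: 142 mm above the crock's origin
- wide_lid: middle-sized lid, round flat-topped beech disc 66 mm across and 14 mm thick on a tapered plug 8 mm high, 40 mm wide at its foot and 48 mm at its top (22 mm tall in all), loose, about 45 g. It lies on the biggest lid, about in the middle. Origin: centre of the plug's underside; z up. Seated on the wide jar its origin is 87 mm above the jar's.
- narrow_lid: smallest lid, round flat-topped beech disc 50 mm across and 14 mm thick on a tapered plug 8 mm high, 25 mm wide at its foot and 32 mm at its top (22 mm tall in all), loose, about 28 g, top of the stack, on the middle-sized lid, about in the middle. Origin: centre of the plug's underside; z up. Seated on the narrow jar its origin is 110 mm above the jar's.
- mug: white ceramic mug, loose, 80 mm across, 92 mm tall, with an ear on its +y side; a bystander. Origin: centre of its underside.
- mill: dark wooden pepper mill, loose, 54 mm across, 132 mm tall; a bystander. Origin: centre of its underside.
- clip_jar: closed clip-top glass jar of cherries with orange seal and wire clip, loose, 86 mm across (104 mm over the wires), 116 mm tall; a bystander. Origin: centre of its underside.
Not all that is in view belongs to the job. What is shaped like the narrow_lid but yellow is not meant. Leave any green or purple look-alike of the crock_lid alone.

How it is judged (in metres and radians):
At the end, for the whole second after the job is handed in: The weight lies at rest on the plums in the crock, knob up (0.15 rad), within 20 mm of its axis; each lid is at rest, level and fully down on its own pot (4 mm in height, 10 mm sideways); both jars stand upright within 30 mm of where they started (horizontal distance between weight and crock below 0.02 m and z of weight in the frame of crock between 0.06 and 0.1 m and angle between weight's own z axis and vertical below 0.15 rad and horizontal distance between crock_lid and crock below 0.01 m and z of crock_lid in the frame of crock between 0.138 and 0.146 m and angle between crock_lid's own z axis and vertical below 0.06 rad and horizontal distance between wide_lid and wide_jar below 0.01 m and z of wide_lid in the frame of wide_jar between 0.083 and 0.091 m and angle between each of wide_lid, narrow_lid's own z axis and vertical below 0.08 rad and horizontal distance between narrow_lid and narrow_jar below 0.01 m and z of narrow_lid in the frame of narrow_jar between 0.106 and 0.114 m and angle between each of wide_jar, narrow_jar's own z axis and vertical below 0.1 rad and distance of each of wide_jar, narrow_jar from where it was at the start of the episode below 0.03 m and linear speed of each of weight, crock_lid, wide_lid, narrow_lid below 0.02 m/s); the robot touches nothing.
It fails at once if the weight is dropped into the crock (it moves faster than 0.45 m/s inside it, a fall of about 10 mm) (horizontal distance between weight and crock below 0.05 m and z of weight in the frame of crock below 0.145 m and linear speed of weight above 0.45 m/s).
It fails at once if the mug, the mill or the clip-top jar is shifted by more than 25 mm or knocked over (distance of any of mug, mill, clip_jar from where it was at the start of the episode above 0.025 m or angle between any of mug, mill, clip_jar's own z axis and vertical above 0.4 rad).
It fails at once if a jar is knocked over (angle between any of wide_jar, narrow_jar's own z axis and vertical above 0.4 rad).
It also fails if it takes over 115 s, if anything falls off the work surface, if the arm or the gripper's body presses on something with over 40 N, if the wrist force passes 120 N, or if a joint passes its speed limit or range.

## Robot

A 6-joint arm with a two-finger parallel gripper is mounted at the origin on the work surface. World frame = base frame: x ahead of the robot, y to its left, z up, the work surface at z = 0. Lengths are in mm, angles in degrees, forces in N, time in s.
With the tool pointing down it reaches from about 325 to 850 mm from the base axis. Payload 4.4 kg.
Tool frame: the origin (TCP) lies on the mounting face of the last link; the fingertips stand 199 mm ahead of it and the grasp point (between the pads) lies 180 mm ahead of it (ctrl.tips_ahead is the distance from the TCP to the fingertips, in mm); z points along the fingers, y is the direction in which the jaws open and shut (so a half turn about z gives the same grasp; the last joint's range is limited). The gripper opens to 94 mm and grips with 3 to 60 N. Pads are 16 mm wide; open, the fingers measure 119 mm over their backs; the gripper's body (75 mm by 177 mm) begins 78 mm behind the grasp point.
Start: joints at [57.496, 11.837, 88.321, -0, 79.842, -8.623], TCP at [232.791, 525.773, 404.647] pointing down, gripper open.
Joint ranges: [-156.59, 156.59], [-49.26, 127.26], [12.9, 141.05], [-63.56, 243.56], [4.71, 150.69], [-161.64, 161.64]. Speed limits (degrees/s): [159.86, 159.86, 180, 180, 180, 180].

## Interface

Orientations are given as a 3x3 rotation matrix whose columns are the frame's x, y, z axes.
In Python, from station import ctrl gives the robot as it stands.
- The arm moves only by the tool carry_out, never from a script. Its argument "series" is a list that holds one entry, the list of rows, each a list of 7 numbers: the shift along the world's x, y, z in mm, then the turn, a rotation vector about the world's x, y, z in degrees, then the gripper's target within -1 to 1 (shut at 1, half-way at 0, fully open at -1). In form: [[[x, y, z, rx, ry, rz, hand], ...]]. A call has 1 to 20 rows; each row is the pose to reach, as a shift and turn from the pose measured when the call began; what a row does not reach only later rows make up. A row lasts 1/12 s, in which the tool goes at most 41.7 mm and 7.16 degrees, less where a joint would pass 70% of its speed; a pose out of reach is approached as far as the arm can. A call with a gripper value outside its range is refused whole. The fingers move at their own pace and stop on an object; "force" is the grip in N (left out, the last holds). Time passes only in rows, so rows that repeat a pose let the fingers close. It gives the time, the measured TCP pose, the force and the opening at its end, in the units of the state.
- ctrl.get_state(): the state, without advancing time (a new reading comes with each control period).
- ctrl.capture(name): name is "scene" or "top"; returns a dict with "img" (400x640x3 uint8, red, green, blue), "depth" (400x640 float32, mm along the optical axis (not along the pixel's ray), 0 where there is no reading), "fx", "fy", "cx", "cy" (pixels), "eye" and "attitude" of the camera in the world. Camera axes: x right, y down, z forward; pixel columns grow to the right and rows downward; lengths in mm; the calibration is good to about 2 mm. A picture is of the moment at which its call begins.
- ctrl.sign_off(): hands the job in, once; it reports no verdict.
The state is a dict: "time_s": time; "joint_pos": joint angles; "dq": joint speeds; "joint_torque": joint torques, N m; "ee_pos": TCP position; "ee_rot": TCP orientation; "contact_force": force on the tool from outside, world axes, zero at the start; "torque": the same for the moment, N m; "finger_gap": finger opening in mm.
Only numpy, scipy, OpenCV 4.12 (cv2) and the standard library are available. Lean on these libraries where they do the work, as an engineer would, in place of code of your own. Each camera call takes 0.05 s, during which the arm holds its last target.

## Working session

There is one attempt and no reset: what is moved stays moved. The work goes in short steps, Python scripts to look and compute and a tool call to move; the robot and the scene stay as the last step left them, time stands still between calls to the robot, and variables do not carry over. Pictures are saved under pics/ and viewed, and the job is handed in when it is done.

Besides the shell and the picture viewer there is one more tool, called after ">>>" in YAML: its name, and indented under it one key for each argument. carry_out: Moves the arm, as the interface text tells. Its arguments: {"type":"object","properties":{"series":{"type":"array","items":{"type":"array","items":{"type":"array","items":{"type":"number"}}}},"force":{"type":"number"}},"required":["series"]}

```bash
ls; mkdir -p pics; cat > h.py <<'E'
import numpy as np, cv2
from station import ctrl
def save(n,img): cv2.imwrite('pics/'+n+'.png',cv2.cvtColor(img,cv2.COLOR_RGB2BGR))
def pts(c):
    v,u=np.mgrid[0:400,0:640]; d=c['depth']
    p=np.stack([(u-c['cx'])/c['fx']*d,(v-c['cy'])/c['fy']*d,d],-1)
    return p@np.array(c['attitude']).T+np.array(c['eye'])
def ray(c,u,v,z):
    r=np.array(c['attitude'])@np.array([(u-c['cx'])/c['fx'],(v-c['cy'])/c['fy'],1]);e=np.array(c['eye'])
    return e+r*(z-e[2])/r[2]
E
python3 - <<'E'
from h import *
for n in ('scene','top'):
    c=ctrl.capture(n); save(n+'0',c['img']); np.savez('pics/'+n+'0.npz',**c)
    print(n,c['fx'],c['cx'],c['cy'],c['eye'],c['attitude'])
print(ctrl.get_state())
E
```

```text
pics
scene 483.28422784968814 315.9590923223914 204.2215082905485 [1122.39342971  870.40533928  835.61532929] [[-0.79404908  0.3349444  -0.5072458 ]
 [ 0.60778226  0.42470293 -0.67099042]
 [-0.0093157  -0.84109433 -0.54080823]]
top 403.32208399025257 323.50827489032156 197.14138049600237 [ 296.52708138  -76.9260698  1179.27810648] [[-0.01810144 -0.99575198  0.09027924]
 [-0.99973051  0.01671304 -0.01611141]
 [ 0.01453412 -0.09054655 -0.99578616]]
{'time_s': 0.1, 'joint_pos': array([ 5.74952721e+01,  1.18813057e+01,  8.83948765e+01, -1.32729837e-03,
        7.98428893e+01, -8.62273731e+00]), 'dq': array([ 0.0228669 , -0.03404978, -0.22921228, -0.04738904,  0.0844735 ,
       -0.01094329]), 'joint_torque': array([-5.54788840e-04, -3.71860385e+01, -2.82295132e+01,  6.99308049e-02,
        3.11021309e-02, -8.52352377e-05]), 'ee_pos': array([232.62890679, 525.49283087, 403.60167368]), 'ee_rot': array([[-9.14382760e-01,  4.04849309e-01, -1.09752388e-03],
       [ 4.04850694e-01,  9.14381103e-01, -1.76488764e-03],
       [ 2.89041557e-04, -2.05811613e-03, -9.99997840e-01]]), 'contact_force': array([-0.4050059 , -0.38188882, -0.01172105]), 'torque': array([ 0.00263181, -0.0247933 ,  0.0416328 ]), 'finger_gap': 93.93542617499509}
```

View pics/scene0.png

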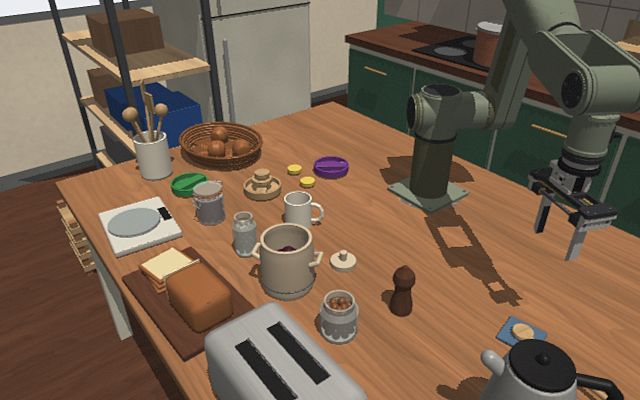

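View pics/top0.png

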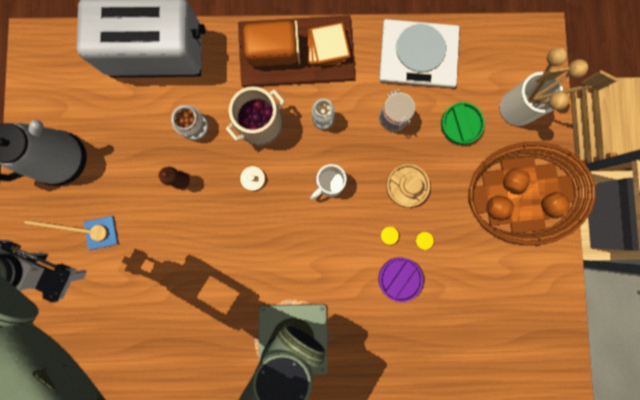

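The scene view shows the crock at (287,260), the wide jar at (340,315), the narrow jar at (244,233), the weight at (343,261) and the lid stack at (262,184).

In the top view these sit at:
- crock (255,115)
- wide jar (188,122)
- narrow jar (323,113)
- weight (252,179)
- stack (408,186)

Look-alikes in the top view:
- green lid (463,124) and purple lid (401,279), both like the crock lid
- two yellow discs (390,235) and (425,240), like the small lid
- clip jar (398,110), like the open jars
- mill (175,177), like the weight

I choose the beech stack and the white knobbed disc.

```bash
python3 - <<'E'
from h import *
t=dict(np.load('pics/top0.npz')); s=dict(np.load('pics/scene0.npz'))
a=cv2.resize(t['img'][145:225,365:455],None,fx=5,fy=5,interpolation=cv2.INTER_CUBIC)[:400]
b=cv2.resize(s['img'][155:215,230:300],None,fx=6,fy=6,interpolation=cv2.INTER_CUBIC)[:400]
w=np.zeros((400,a.shape[1]+420,3),np.uint8);w[:a.shape[0],:a.shape[1]]=a;w[:b.shape[0],a.shape[1]:a.shape[1]+b.shape[1]]=b[:, :420]
save('crop0',w[:,:800])
a=cv2.resize(t['img'][80:205,155:355],None,fx=4,fy=4,interpolation=cv2.INTER_CUBIC)
save('crop1',a)
P=pts(t)
def reg(n,u0,u1,v0,v1,z0,z1,P=P):
    q=P[v0:v1,u0:u1].reshape(-1,3);q=q[(q[:,2]>z0)&(q[:,2]<z1)]
    if len(q)<5: print(n,len(q));return
    (cx,cy),r=cv2.minEnclosingCircle(q[:,:2].astype(np.float32))
    print(n,len(q),'circ',round(cx,1),round(cy,1),round(r,1),'bb',((q.min(0)+q.max(0))/2).round(1),'z',np.percentile(q[:,2],[5,50,95]).round(1))
reg('crock rim',225,295,80,150,140,165)
reg('wide rim',165,215,98,145,88,105)
reg('narrow rim',305,342,95,135,110,130)
reg('weight disc',235,272,160,198,8,24)
reg('weight knob',235,272,160,198,34,50)
reg('biglid',380,440,155,215,22,38)
reg('mid',380,440,155,215,46,58)
reg('mid+sm',380,440,155,215,62,80)
reg('mug',310,350,160,205,80,100)
reg('mill',155,195,160,195,110,140)
reg('clip',375,420,85,135,100,130)
q=P[97:133,237:275].reshape(-1,3);print('plums z',np.percentile(q[:,2],[2,10,30,50]))
E
```

```text
crock rim 503 circ 622.4 88.1 62.8 bb [622.2  88.  147.6] z [142.4 149.  152.6]
wide rim 156 circ 620.0 284.1 34.1 bb [619.6 283.5  93.7] z [89.7 93.8 97.2]
narrow rim 115 circ 635.2 -96.9 25.1 bb [635.4 -97.1 116.7] z [112.3 117.1 120.9]
weight disc 413 circ 460.8 109.9 35.4 bb [460.5 109.7  15.6] z [11.2 15.7 19.8]
weight knob 40 circ 460.6 110.3 9.6 bb [460.6 109.6  40.4] z [39.  41.5 44.6]
biglid 496 circ 431.5 -338.7 62.1 bb [ 432.1 -339.1   29.8] z [24.8 31.5 35.4]
mid 163 circ 429.7 -341.9 33.2 bb [ 429.1 -341.5   52. ] z [49.1 54.  56.9]
mid+sm 256 circ 427.5 -341.5 25.0 bb [ 427.6 -341.4   72.1] z [71.1 75.9 78.8]
mug 164 circ 437.2 -108.8 49.1 bb [ 444.1 -112.8   89.1] z [82.6 90.9 95.2]
mill 211 circ 459.4 320.6 22.5 bb [459.4 320.7 121.8] z [111.2 118.  130. ]
clip 756 circ 636.2 -307.8 50.1 bb [ 636.  -304.9  109.9] z [106.3 110.1 113.8]
plums z [65.01743091 75.98855148 83.25584601 88.74623704]
```

```bash
python3 - <<'E'
from h import *
t=dict(np.load('pics/top0.npz'))
print((pts(t)[150:222:3,378:440:3,2]).round().astype(int))
E
```

```text
[[ 4  2  0 -1  6  2 -3 -2  2  3 -3 -2 -4  0  0 -2  1  1  1  0 -3]
 [-3 -1  2  3  1  3  1  2  1  3  0  0  4  3  4  3  0  2  0 -1 -2]
 [ 0  3  0 -2 -1 -1  0 -1  0 -2  0  2 -2 -2  1 -1  2  0  1  1  1]
 [ 2 -2  2 -1 -3 -2 -1  2 -2 -5  0 -1  4 -3  1  1  1  0  1  1  0]
 [ 1  2 -1  3  3 -1 -3 -1  2  1 -1  1  1  4  3 -2  3  1  1  0 -2]
 [ 3 -1 -1 -4  0  2  3 -1 31 31 33 31 29  1 -2 -3  3  1 -1  0  1]
 [-4  2 -1  2 -3  5 30 27 12 15 17 13 14 32 32  1  3 -4  5  1  0]
 [-5 -4  3 -2 -2 31 32 15 14 15 17 13 17 17 24 32 -2 -2  3  2  5]
 [-1 -1 -1  1 29 30 35 35 33 12 56 56 55 16 14 27  1  0  2  2 -2]
 [-2 -3  2  0 33 33 31 34 34 55 76 78 75 77 14 16 34  0  1  3 -2]
 [ 2 -4  0 27 16 33 30 28 55 76 75 75 73 73 78 16 24  1  2 -2  3]
 [ 0  0  1 33 14 15 29 48 55 74 76 75 74 70 76 10 21 30  1  0  3]
 [ 0 -1 -2 33 15 15 17 49 52 80 75 74 73 79 75 15 20 32 -2 -2 -4]
 [ 4  2 -3 31 15 15 14 16 54 72 79 77 76 73 74  9 16 30 -2 -6 -3]
 [-5  2 -1 17 33 12 16 19 55 56 81 76 77 74 55 29 32  1  0  4 -2]
 [ 0 -2 -1  0 35 14 17 14 13 49 55 56 53 32 31 28 29 -2  3  0 -1]
 [ 1  0 -6 -2 17 33 14 13 16 16 14 11 15 34 35 34  5  0 -1  1  2]
 [ 4 -1  2  2  3 19 34 16 15 12 14 12 14 17 35 -2  4  1 -1 -1  0]
 [ 2  2  3 -1  2 -2 -1 34 28 17 17 17 31 31  0  1  3 -2  0 -1  0]
 [-3 -5  1  2 -2  1  1 -2  2  2 -1 -3 -2  7  0 -1  1  0 -1  1  0]
 [ 2 -2  0  0 -1  1  2  0  2 -1  0 -4  4  3 -1  3  1 -1  2 -3  2]
 [-1  1  0  1  1  0 -4 -3 -1 -1  1  2 -2  4  1 -3  2 -2 -1 -1  3]
 [ 3  2 -3  3  2  4  0  1  3  5 -1  0 -2 -1  2 -3 -2 -2  1  1 -1]
 [ 2  1 -2  0 -1  0 -3 -6 -1  0  1  0  1  4 -3 -1 -1 -2 -1  1  0]]
```

View pics/crop0.png

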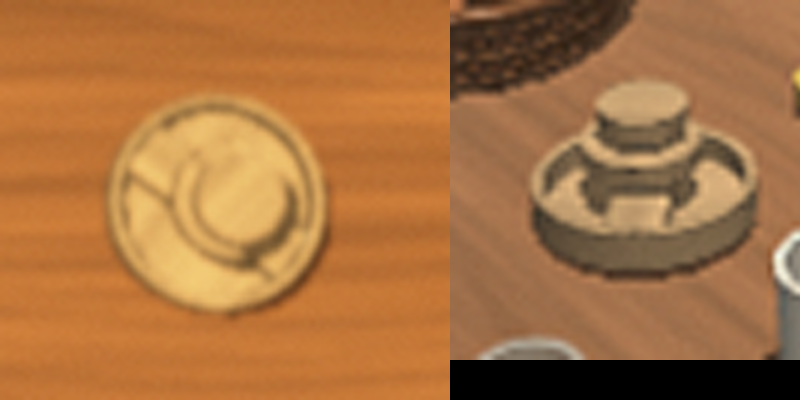

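View pics/crop1.png

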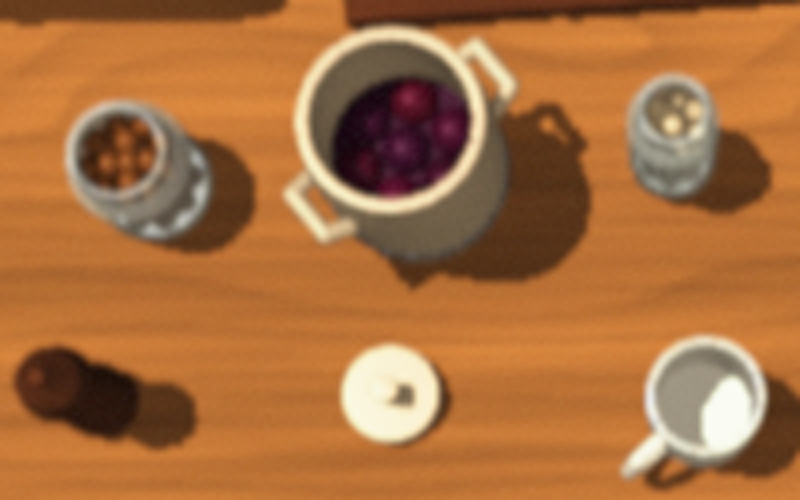

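The crops confirm the beech stack: its top is at about 76 mm (32+22+22), and the grip bar runs from upper left to lower right. The weight stands knob-up. Next I cross-check the positions in the second view and check the basket height.

```bash
cat >> h.py <<'E'
def shift(tip,yaw):
    """shift/turn so that the fingertips reach tip, tool down, tool y at angle yaw(deg) in world"""
    from scipy.spatial.transform import Rotation as R
    s=ctrl.get_state(); y=np.radians(yaw); Y=np.array([np.cos(y),np.sin(y),0]);Z=np.array([0,0,-1.])
    T=np.stack([np.cross(Y,Z),Y,Z],1)
    rv=R.from_matrix(T@np.array(s['ee_rot']).T).as_rotvec(degrees=True)
    print('shift',(np.array(tip)+[0,0,ctrl.tips_ahead]-s['ee_pos']).round(1),'turn',rv.round(2))
E
python3 - <<'E'
from h import *
s=dict(np.load('pics/scene0.npz'));t=dict(np.load('pics/top0.npz'));P=pts(s);Q=pts(t)
def reg(n,c,r,z0,z1):
  for nm,A in(('s',P),('t',Q)):
    q=A.reshape(-1,3);q=q[(np.hypot(*(q[:,:2]-c).T)<r)&(q[:,2]>z0)&(q[:,2]<z1)]
    (cx,cy),rr=cv2.minEnclosingCircle(q[:,:2].astype(np.float32)) 
    print(n,nm,len(q),round(cx,1),round(cy,1),round(rr,1),q[:,2].mean().round(1))
reg('crock',(622,88),66,144,160)
reg('wide',(620,284),40,90,105)
reg('narrow',(635,-97),32,113,128)
reg('weight',(460,110),40,11,22)
reg('knob',(460,110),18,36,50)
reg('small',(427,-341),32,70,84)
reg('mid',(427,-341),40,48,58)
q=Q[140:245,470:595].reshape(-1,3);print('basket',q.max(0),q[q[:,2]>15].min(0),q[q[:,2]>15].max(0)); 
k=q[(q[:,2]>60)];print(k.min(0),k.max(0))
q=Q[0:80,75:205].reshape(-1,3);print('toaster',np.percentile(q[:,2],99),q[q[:,2]>40].min(0))
# bar
q=Q.reshape(-1,3);d=q[:,:2]-[431.8,-339];r=np.hypot(*d.T);m=(r<50)&(q[:,2]>26)&(q[:,2]<38)
dd=d[m];best=[]
for a in range(0,180,2):
    u=np.array([np.cos(np.radians(a)),np.sin(np.radians(a))]);n=dd@[-u[1],u[0]];best.append((np.mean(abs(n)<16),a))
print(sorted(best)[::-1][:8],m.sum())
shift((460.5,110,100),90)
E
```

```text
crock s 432 624.6 89.8 63.2 148.1
crock t 459 622.4 88.1 62.8 149.1
wide s 213 622.7 286.3 35.4 93.3
wide t 146 620.0 284.1 34.1 94.1
narrow s 88 638.6 -94.8 27.4 115.6
narrow t 106 635.2 -96.9 25.1 117.6
weight s 303 462.8 112.0 36.1 14.8
weight t 393 460.6 110.6 35.0 15.8
knob s 37 462.4 113.0 10.9 40.2
knob t 39 460.8 110.2 9.5 41.7
small s 99 432.2 -338.7 26.2 74.5
small t 256 427.0 -341.4 25.1 76.0
mid s 99 434.3 -337.9 33.5 52.2
mid t 160 429.7 -341.9 33.2 53.7
basket [ 717.93026578  -76.9260698  1179.27810648] [ 257.12862995 -857.46440683   15.00321597] [ 562.57100014  -76.9260698  1179.27810648]
[ 257.12862995 -857.46440683   60.04417516] [ 545.52528127  -76.9260698  1179.27810648]
toaster 178.93490353813144 [296.52708138 -76.9260698   40.27775181]
[(np.float64(0.946969696969697), 54), (np.float64(0.9318181818181818), 52), (np.float64(0.9242424242424242), 50), (np.float64(0.9090909090909091), 56), (np.float64(0.8787878787878788), 48), (np.float64(0.8560606060606061), 58), (np.float64(0.8409090909090909), 46), (np.float64(0.8257575757575758), 60)] 132
shift [ 227.9 -415.5 -104.4] turn [ 0.11 -0.04 23.88]
```

>>> carry_out:
  series:
    - [[20, -35, 0, 0, 0, 2, -1], [40, -70, 0, 0, 0, 4, -1], [60, -105, 0, 0, 0, 6, -1], [80, -140, 0, 0, 0, 8, -1], [100, -175, 0, 0, 0, 10, -1], [120, -210, 0, 0, 0, 12, -1], [140, -245, 0, 0, 0, 14, -1], [160, -280, 0, 0, 0, 16, -1], [180, -320, 0, 0, 0, 18, -1], [200, -355, 0, 0, 0, 20, -1], [215, -385, 0, 0, 0, 22, -1], [229, -414, 0, 0, 0, 23.9, -1], [229, -414, -20, 0, 0, 23.9, -0.5], [229, -414, -50, 0, 0, 23.9, 0], [229, -414, -80, 0, 0, 23.9, 0], [229, -414, -105, 0, 0, 23.9, 0], [229, -414, -120, 0, 0, 23.9, 0], [229, -414, -120, 0, 0, 23.9, 0]]
  force: 25

```text
time_s: 1.6
ee_pos: [459.3, 111.2, 279.4]
ee_rot: [[-1.0, 0.0, -0.01], [0.0, 1.0, -0.003], [0.01, -0.003, -1.0]]
contact_force: [-0.8, -0.8, -0.2]
finger_gap: 57.6
```

```bash
python3 - <<'E'
from h import *
shift((461.7,111.5,20),90); s=ctrl.get_state(); print(s['time_s'],s['ee_pos'],s['finger_gap'],s['joint_pos'])
E
```

```text
shift [  2.4   0.3 -60.2] turn [ 0.14 -0.56  0.  ]
1.6 [459.29845012 111.21441911 279.37522206] 57.63978965598416 [  3.13632869   8.09477726 108.97733572  -0.12625358  63.49385216
 -86.8058417 ]
```

>>> carry_out:
  series:
    - [[2.4, 0.3, -20, 0.1, -0.5, 0, 0], [2.4, 0.3, -40, 0.1, -0.5, 0, 0], [2.4, 0.3, -55, 0.1, -0.5, 0, 0], [2.4, 0.3, -60, 0.1, -0.5, 0, 0], [2.4, 0.3, -60, 0.1, -0.5, 0, 0], [2.4, 0.3, -60, 0.1, -0.5, 0, 0.3], [2.4, 0.3, -60, 0.1, -0.5, 0, 0.6], [2.4, 0.3, -60, 0.1, -0.5, 0, 0.9], [2.4, 0.3, -60, 0.1, -0.5, 0, 1], [2.4, 0.3, -60, 0.1, -0.5, 0, 1], [2.4, 0.3, -60, 0.1, -0.5, 0, 1], [2.4, 0.3, -60, 0.1, -0.5, 0, 1], [2.4, 0.3, -60, 0.1, -0.5, 0, 1]]

```text
time_s: 2.68
ee_pos: [462.2, 111.6, 220.3]
ee_rot: [[-1.0, 0.0, 0.001], [0.0, 1.0, -0.001], [-0.001, -0.001, -1.0]]
contact_force: [-1.6, -0.1, 5.2]
finger_gap: 18.6
```

```bash
python3 - <<'E'
from h import *
shift((461.7,111.5,180),90);shift((623.5,89.5,180),90); s=ctrl.get_state(); print(s['time_s'],s['ee_pos'],s['finger_gap'],s['contact_force'])
E
```

```text
shift [-5.000e-01 -1.000e-01  1.589e+02] turn [0.03 0.03 0.  ]
shift [161.3 -22.1 158.9] turn [0.03 0.03 0.  ]
2.6833 [462.24883525 111.62142531 220.28486614] 18.627337497011098 [-1.59841399 -0.12023601  5.21070558]
```

>>> carry_out:
  series:
    - [[0, 0, 15, 0, 0, 0, 1], [0, 0, 45, 0, 0, 0, 1], [0, 0, 80, 0, 0, 0, 1], [0, 0, 115, 0, 0, 0, 1], [0, 0, 150, 0, 0, 0, 1], [0, 0, 175, 0, 0, 0, 1], [0, 0, 180, 0, 0, 0, 1], [15, -2, 180, 0, 0, 0, 1], [45, -6, 180, 0, 0, 0, 1], [75, -10, 180, 0, 0, 0, 1], [105, -14, 180, 0, 0, 0, 1], [135, -18, 180, 0, 0, 0, 1], [155, -21, 180, 0, 0, 0, 1], [161.3, -22, 180, 0, 0, 0, 1], [161.3, -22, 180, 0, 0, 0, 1], [161.3, -22, 180, 0, 0, 0, 1]]

```text
time_s: 4.02
ee_pos: [622.6, 89.7, 397.9]
ee_rot: [[-1.0, 0.0, -0.004], [0.0, 1.0, -0.0], [0.004, -0.0, -1.0]]
contact_force: [0.1, -0.0, -2.2]
finger_gap: 18.8
```

```bash
python3 - <<'E'
from h import *
shift((623.5,89.5,180),90); s=ctrl.get_state(); print(s['time_s'],s['ee_pos'],s['finger_gap'],s['contact_force'])
t=ctrl.capture('top');save('t1',cv2.resize(t['img'][60:220,150:360],None,fx=3,fy=3))
t=ctrl.capture('scene');save('s1',cv2.resize(t['img'][150:350,200:420],None,fx=3,fy=3))
E
```

```text
shift [  0.9  -0.2 -18.7] turn [ 0.02 -0.25  0.  ]
4.0167 [622.63629259  89.66927715 397.94088332] 18.812757836651233 [ 0.10240139 -0.03395073 -2.19633632]
```

View pics/s1.png

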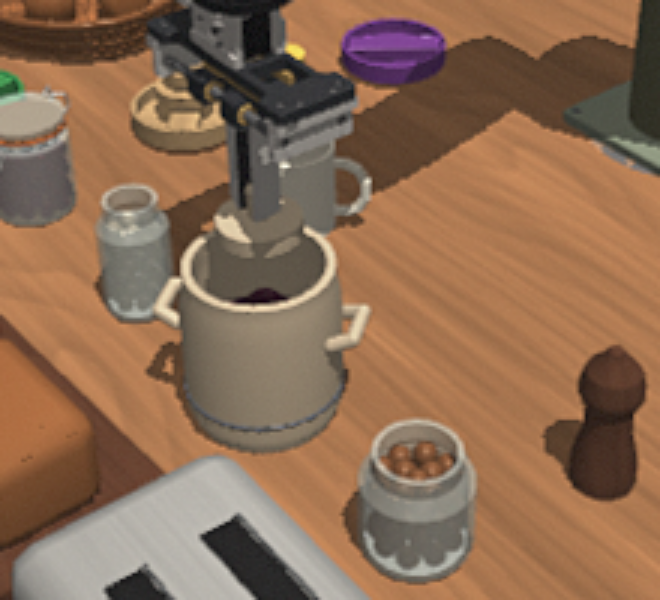

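The weight hangs above the crock mouth (at about (260,225) in the crop), level. I lower it slowly.

>>> carry_out:
  series:
    - [[0.9, -0.2, -12, 0, -0.2, 0, 1], [0.9, -0.2, -26, 0, -0.2, 0, 1], [0.9, -0.2, -40, 0, -0.2, 0, 1], [0.9, -0.2, -54, 0, -0.2, 0, 1], [0.9, -0.2, -66, 0, -0.2, 0, 1], [0.9, -0.2, -74, 0, -0.2, 0, 1], [0.9, -0.2, -76, 0, -0.2, 0, 1], [0.9, -0.2, -78, 0, -0.2, 0, 1], [0.9, -0.2, -79, 0, -0.2, 0, 1], [0.9, -0.2, -80, 0, -0.2, 0, 1], [0.9, -0.2, -80, 0, -0.2, 0, 1]]

```text
time_s: 5.03
ee_pos: [623.4, 89.8, 319.9]
ee_rot: [[-1.0, -0.0, 0.003], [-0.0, 1.0, -0.0], [-0.003, -0.0, -1.0]]
contact_force: [-0.1, -0.1, -2.5]
finger_gap: 18.8
```

>>> carry_out:
  series:
    - [[0, 0, -2, 0, 0, 0, 1], [0, 0, -4, 0, 0, 0, 1], [0, 0, -5, 0, 0, 0, 1], [0, 0, -6, 0, 0, 0, 1], [0, 0, -6, 0, 0, 0, 1]]

```text
time_s: 5.45
ee_pos: [623.3, 89.7, 313.5]
ee_rot: [[-1.0, -0.0, 0.002], [-0.0, 1.0, -0.0], [-0.002, -0.0, -1.0]]
contact_force: [-0.6, 0.0, -2.4]
finger_gap: 18.4
```

>>> carry_out:
  series:
    - [[0, 0, -1, 0, 0, 0, 1], [0, 0, -2, 0, 0, 0, 1], [0, 0, -3, 0, 0, 0, 1], [0, 0, -4, 0, 0, 0, 1], [0, 0, -4, 0, 0, 0, 1]]

```text
time_s: 5.87
ee_pos: [623.5, 89.8, 313.1]
ee_rot: [[-1.0, -0.001, 0.003], [-0.001, 1.0, -0.001], [-0.003, -0.001, -1.0]]
contact_force: [-6.9, -0.7, 12.3]
finger_gap: 18.6
```

Contact came at the plum tops (underside at about z 93, expected 80–96). I release with a small opening.

>>> carry_out:
  series:
    - [[0, 0, 0, 0, 0, 0, 1], [0, 0, 0, 0, 0, 0, 1], [0, 0, 0, 0, 0, 0, 0.5], [0, 0, 0, 0, 0, 0, 0.2], [0, 0, 0, 0, 0, 0, 0.2], [0, 0, 0, 0, 0, 0, 0.2], [0, 0, 10, 0, 0, 0, 0.2], [0, 0, 30, 0, 0, 0, 0.2], [0, 0, 60, 0, 0, 0, 0.2], [0, 0, 100, 0, 0, 0, 0.2], [0, 0, 120, 0, 0, 0, 0.2], [0, 0, 120, 0, 0, 0, 0.2]]

```text
time_s: 6.87
ee_pos: [624.8, 89.9, 441.5]
ee_rot: [[-1.0, -0.001, 0.017], [-0.001, 1.0, -0.001], [-0.017, -0.001, -1.0]]
contact_force: [0.8, -0.5, 0.8]
finger_gap: 37.3
```

```bash
python3 - <<'E'
from h import *
shift((429,-340.5,140),90);shift((429,-340.5,140),-90); s=ctrl.get_state(); print(s['time_s'],s['ee_pos'],s['finger_gap'],s['contact_force'],s['joint_pos'])
t=ctrl.capture('scene');save('s2',cv2.resize(t['img'][150:350,200:420],None,fx=3,fy=3))
E
```

```text
shift [-195.8 -430.4 -102.3] turn [ 0.03  0.95 -0.04]
shift [-195.8 -430.4 -102.3] turn [-1.5000e+00  5.0000e-02  1.7995e+02]
6.8667 [624.83701674  89.86274489 441.47512717] 37.26715293355258 [ 0.80970623 -0.52414151  0.79548542] [ 3.44894840e-01  1.69376390e+01  7.76633553e+01 -4.03986441e-02
  8.44471549e+01 -8.96904974e+01]
```

View pics/s2.png

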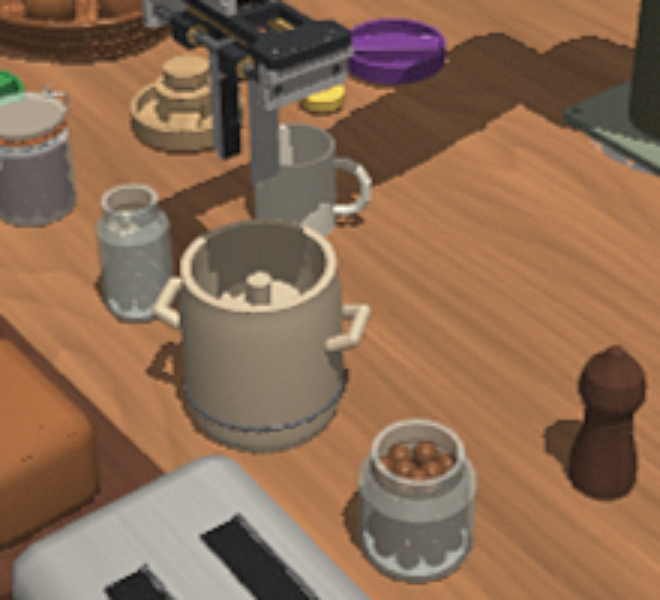

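The weight sits inside the crock with its knob up at (258,285). Now to the stack, with the jaws turned across the bar direction.

>>> carry_out:
  series:
    - [[-11, -24, 0, 0, 0, -7, 0.2], [-22, -48, 0, 0, 0, -14, 0.2], [-33, -72, 0, 0, 0, -21, 0.2], [-44, -96, 0, 0, 0, -28, 0], [-55, -120, 0, 0, 0, -35, -0.3], [-66, -144, 0, 0, 0, -42, -0.5], [-77, -168, 0, 0, 0, -49, -0.7], [-88, -192, 0, 0, 0, -56, -0.7], [-99, -216, 0, 0, 0, -63, -0.7], [-110, -240, 0, 0, 0, -70, -0.7], [-121, -264, 0, 0, 0, -77, -0.7], [-132, -288, 0, 0, 0, -84, -0.7], [-143, -312, 0, 0, 0, -91, -0.7], [-154, -336, 0, 0, 0, -98, -0.7], [-165, -360, 0, 0, 0, -105, -0.7], [-176, -384, -20, 0, 0, -112, -0.7], [-187, -410, -50, 0, 0, -119, -0.7], [-196, -430, -80, 0, 0, -126, -0.7], [-196, -430, -100, 0, 0, -127, -0.7], [-196, -430, -100, 0, 0, -127, -0.7]]

```text
time_s: 8.58
ee_pos: [425.4, -339.2, 330.7]
ee_rot: [[0.603, 0.797, -0.017], [0.797, -0.603, 0.002], [-0.009, -0.015, -1.0]]
contact_force: [-0.8, 0.5, -0.2]
finger_gap: 80.0
```

```bash
python3 - <<'E'
from h import *
shift((429,-340.5,64.5),-37); s=ctrl.get_state(); print(s['time_s'],s['ee_pos'],s['finger_gap'],s['contact_force'],s['joint_pos'])
t=ctrl.capture('scene');save('s3',cv2.resize(t['img'][100:250,180:380],None,fx=4,fy=4)[:600])
E
```

```text
shift [  3.6  -1.3 -67. ] turn [-0.11 -0.98  0.12]
8.5833 [ 425.41066295 -339.20375294  330.6689267 ] 80.04430368329815 [-0.76533048  0.50934989 -0.20769238] [-47.51170391  12.52699723  96.72729477  -0.68089871  71.48613852
 -10.17240923]
```

View pics/s3.png

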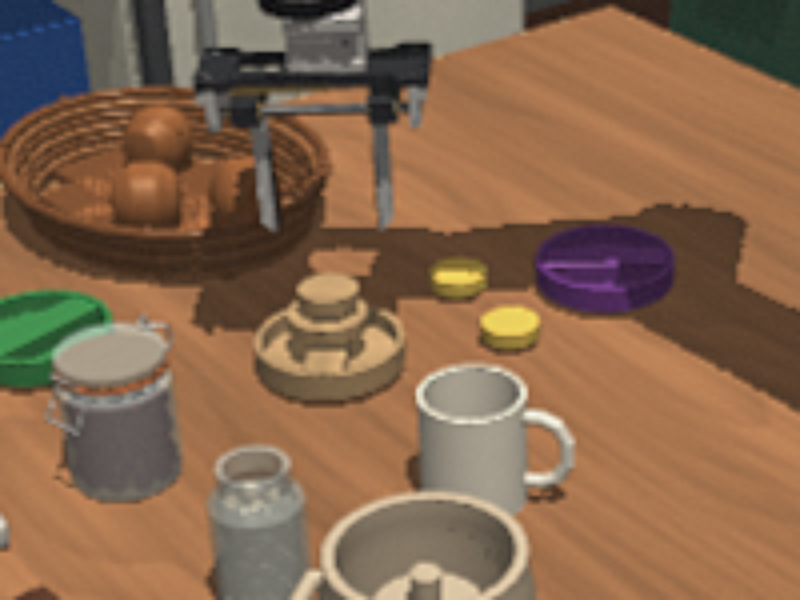

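The stack stands at (330,335) in the crop, with both fingers centred above it. The basket and jar are clear of the hand. Descend and grip the smallest lid.

>>> carry_out:
  series:
    - [[3.6, -1.3, -25, -0.1, -1, 0, -0.7], [3.6, -1.3, -50, -0.1, -1, 0, -0.7], [3.6, -1.3, -64, -0.1, -1, 0, -0.7], [3.6, -1.3, -69, -0.1, -1, 0, -0.7], [3.6, -1.3, -69, -0.1, -1, 0, -0.7], [3.6, -1.3, -69, -0.1, -1, 0, -0.4], [3.6, -1.3, -69, -0.1, -1, 0, -0.2], [3.6, -1.3, -69, -0.1, -1, 0, 0], [3.6, -1.3, -69, -0.1, -1, 0, 0.3], [3.6, -1.3, -69, -0.1, -1, 0, 0.3], [3.6, -1.3, -69, -0.1, -1, 0, 0.3], [3.6, -1.3, -69, -0.1, -1, 0, 0.3], [3.6, -1.3, -69, -0.1, -1, 0, 0.3]]
  force: 15

```text
time_s: 9.72
ee_pos: [430.4, -340.8, 265.4]
ee_rot: [[0.602, 0.799, 0.004], [0.799, -0.602, -0.004], [-0.0, 0.006, -1.0]]
contact_force: [-0.9, 2.0, 5.6]
finger_gap: 49.0
```

```bash
python3 - <<'E'
from h import *
shift((637,-96,200),-37); s=ctrl.get_state(); print(s['time_s'],s['ee_pos'],s['finger_gap'],s['contact_force'])
E
```

```text
shift [206.6 244.8 133.8] turn [ 0.22  0.25 -0.  ]
9.7167 [ 430.39336776 -340.79369017  265.35729757] 49.022123807788184 [-0.91691483  2.02804837  5.58094123]
```

>>> carry_out:
  series:
    - [[0, 0, 10, 0, 0, 0, 0.3], [0, 0, 30, 0, 0, 0, 0.3], [0, 0, 60, 0, 0, 0, 0.3], [0, 0, 95, 0, 0, 0, 0.3], [0, 0, 125, 0, 0, 0, 0.3], [10, 12, 134, 0, 0, 0, 0.3], [30, 36, 134, 0, 0, 0, 0.3], [52, 62, 134, 0, 0, 0, 0.3], [74, 88, 134, 0, 0, 0, 0.3], [96, 114, 134, 0, 0, 0, 0.3], [118, 140, 134, 0, 0, 0, 0.3], [140, 166, 134, 0, 0, 0, 0.3], [162, 192, 134, 0, 0, 0, 0.3], [184, 218, 134, 0, 0, 0, 0.3], [200, 238, 134, 0, 0, 0, 0.3], [206.6, 244.8, 134, 0, 0, 0, 0.3], [206.6, 244.8, 134, 0, 0, 0, 0.3], [206.6, 244.8, 134, 0, 0, 0, 0.3]]

```text
time_s: 11.22
ee_pos: [636.7, -96.3, 399.1]
ee_rot: [[0.601, 0.799, 0.003], [0.799, -0.601, -0.004], [-0.002, 0.005, -1.0]]
contact_force: [0.8, -0.7, -0.9]
finger_gap: 49.1
```

```bash
python3 - <<'E'
from h import *
shift((637,-96,122.4),-37); s=ctrl.get_state(); print(s['time_s'],s['ee_pos'],s['finger_gap'],s['contact_force'])
t=ctrl.capture('scene');save('s4',cv2.resize(t['img'][120:270,180:380],None,fx=4,fy=4)[:600])
E
```

```text
shift [  0.3   0.3 -77.5] turn [ 0.25  0.18 -0.03]
11.2167 [636.70778554 -96.29970875 399.09989573] 49.10917034511502 [ 0.79244463 -0.67102733 -0.93947832]
```

View pics/s4.png

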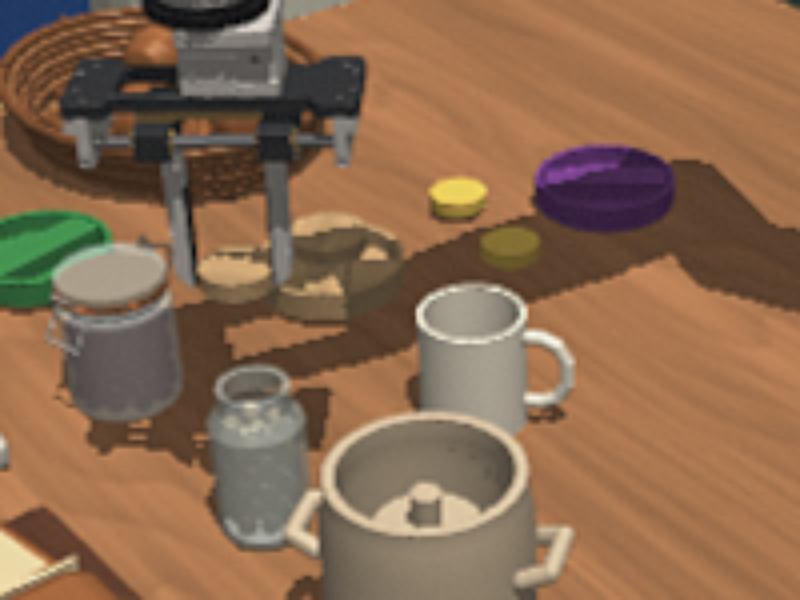

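The small lid is held level at (235,272), and the middle lid stays on the stack. Lower it onto the narrow jar.

>>> carry_out:
  series:
    - [[0.3, 0.3, -20, 0.2, 0.2, 0, 0.3], [0.3, 0.3, -40, 0.2, 0.2, 0, 0.3], [0.3, 0.3, -55, 0.2, 0.2, 0, 0.3], [0.3, 0.3, -62, 0.2, 0.2, 0, 0.3], [0.3, 0.3, -66, 0.2, 0.2, 0, 0.3], [0.3, 0.3, -69, 0.2, 0.2, 0, 0.3], [0.3, 0.3, -72, 0.2, 0.2, 0, 0.3], [0.3, 0.3, -74, 0.2, 0.2, 0, 0.3], [0.3, 0.3, -74, 0.2, 0.2, 0, 0.3]]

```text
time_s: 12.02
ee_pos: [636.8, -96.8, 325.6]
ee_rot: [[0.602, 0.798, 0.0], [0.798, -0.602, -0.001], [-0.001, 0.001, -1.0]]
contact_force: [-0.0, 0.7, -0.9]
finger_gap: 49.4
```

>>> carry_out:
  series:
    - [[0, 0, -1, 0, 0, 0, 0.3], [0, 0, -2, 0, 0, 0, 0.3], [0, 0, -3, 0, 0, 0, 0.3], [0, 0, -4, 0, 0, 0, 0.3], [0, 0, -4, 0, 0, 0, 0.3]]

```text
time_s: 12.43
ee_pos: [636.8, -96.7, 321.5]
ee_rot: [[0.602, 0.798, 0.001], [0.798, -0.602, -0.001], [-0.001, 0.001, -1.0]]
contact_force: [-0.3, 0.7, 0.2]
finger_gap: 49.1
```

>>> carry_out:
  series:
    - [[0, 0, -1, 0, 0, 0, 0.3], [0, 0, -2, 0, 0, 0, 0.3], [0, 0, -3, 0, 0, 0, 0.3], [0, 0, -3, 0, 0, 0, 0.3]]

```text
time_s: 12.77
ee_pos: [637.5, -96.9, 321.1]
ee_rot: [[0.602, 0.798, 0.004], [0.798, -0.602, -0.002], [0.0, 0.004, -1.0]]
contact_force: [-2.6, 0.6, 6.6]
finger_gap: 49.2
```

```bash
python3 - <<'E'
from h import *
t=ctrl.capture('scene');save('s5',cv2.resize(t['img'][160:280,200:340],None,fx=5,fy=5))
E
```

```text
(no output)
```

View pics/s5.png

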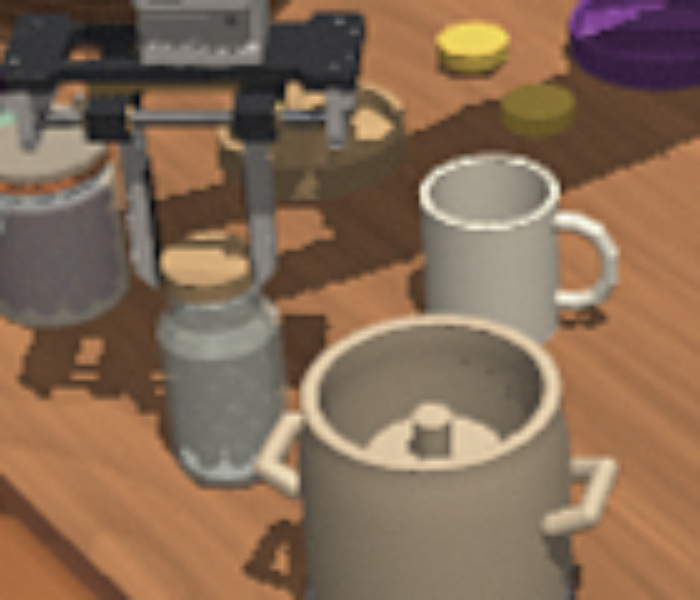

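The lid is seated on the jar at (205,270) and contact force is building. Release and rise.

>>> carry_out:
  series:
    - [[0, 0, 0, 0, 0, 0, 0.3], [0, 0, 0, 0, 0, 0, -0.2], [0, 0, 0, 0, 0, 0, -0.5], [0, 0, 0, 0, 0, 0, -0.5], [0, 0, 15, 0, 0, 0, -0.5], [0, 0, 45, 0, 0, 0, -0.6], [0, 0, 70, 0, 0, 0, -0.7], [-20, -24, 75, 0, 0, 0, -0.7], [-42, -50, 75, 0, 0, 0, -0.7], [-64, -76, 75, 0, 0, 0, -0.7], [-86, -102, 75, 0, 0, 0, -0.7], [-108, -128, 75, 0, 0, 0, -0.7], [-130, -154, 75, 0, 0, 0, -0.7], [-152, -180, 75, 0, 0, 0, -0.7], [-174, -206, 75, 0, 0, 0, -0.7], [-196, -232, 75, 0, 0, 0, -0.7], [-206, -243, 65, 0, 0, 0, -0.7], [-206, -243, 40, 0, 0, 0, -0.7], [-206, -243, 0, 0, 0, 0, -0.7], [-206, -243, 0, 0, 0, 0, -0.7]]

```text
time_s: 14.48
ee_pos: [428.6, -338.0, 313.6]
ee_rot: [[0.603, 0.797, -0.007], [0.797, -0.603, 0.008], [0.003, -0.01, -1.0]]
contact_force: [-0.6, 2.0, -0.7]
finger_gap: 80.1
```

```bash
python3 - <<'E'
from h import *
shift((431,-340,42),-37); s=ctrl.get_state(); print(s['time_s'],s['ee_pos'],s['finger_gap'],s['contact_force'])
t=ctrl.capture('scene');save('s6',cv2.resize(t['img'][120:270,180:380],None,fx=4,fy=4)[:600])
P=pts(t).reshape(-1,3)
for n,c,r,z0,z1 in (('mid',(431,-340),40,46,60),('narrow lid',(637,-96),30,124,140)):
    q=P[(np.hypot(*(P[:,:2]-c).T)<r)&(P[:,2]>z0)&(P[:,2]<z1)]
    print(n,len(q),cv2.minEnclosingCircle(q[:,:2].astype(np.float32)),q[:,2].mean())
E
```

```text
shift [  2.4  -2.  -72.4] turn [-0.48 -0.38  0.11]
14.4833 [ 428.6242772  -338.02395558  313.61472381] 80.11103538896117 [-0.58943364  1.96393581 -0.68958643]
mid 184 ((431.25933837890625, -340.1167297363281), 36.771053314208984) 51.841402518390076
narrow lid 191 ((639.9558715820312, -98.52468872070312), 27.891700744628906) 129.82415939477855
```

View pics/s6.png

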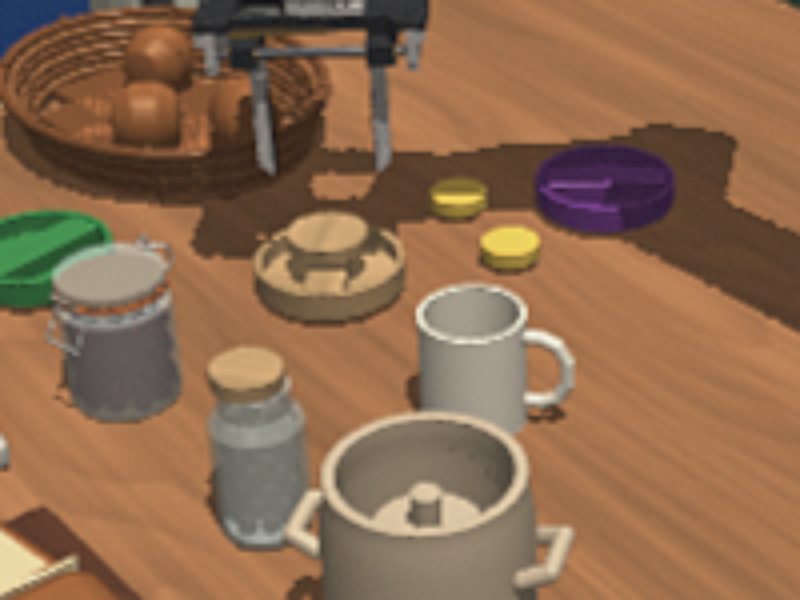

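The small lid at (248,373) looks slightly off-centre on its neck, so I check it closely before going on.

```bash
python3 - <<'E'
from h import *
ims=[];D=[]
for n,(v0,v1,u0,u1) in (('scene',(195,265,220,270)),('top',(85,145,295,355))):
    c=ctrl.capture(n);ims.append(cv2.resize(c['img'][v0:v1,u0:u1],(400,480),interpolation=cv2.INTER_CUBIC))
    A=[pts(c)]+[pts(ctrl.capture(n)) for _ in range(5)]
    P=np.nanmean(A,0).reshape(-1,3)
    def circ(z0,z1,r=33):
        q=P[(np.hypot(*(P[:,:2]-(637,-97)).T)<r)&(P[:,2]>z0)&(P[:,2]<z1)]
        print(n,z0,len(q),np.round(cv2.minEnclosingCircle(q[:,:2].astype(np.float32))[0],1),q[:,2].mean().round(1))
        return q
    q=circ(126,140);q=q[abs(q[:,2]-np.median(q[:,2]))<4]
    C=q-q.mean(0);co=np.linalg.lstsq(np.c_[C[:,:2],np.ones(len(C))],C[:,2],rcond=None)[0];print('slope',co.round(3),len(q))
    circ(60,85,40)
save('z6',np.hstack(ims))
print(ctrl.get_state()['time_s'])
E
```

```text
scene 126 177 [ 634.7 -100.7] 130.5
slope [ 0.015 -0.049  0.   ] 168
scene 60 184 [638.9 -94.4] 72.6
top 126 263 [637.  -99.9] 131.6
slope [ 0.015 -0.032 -0.   ] 263
top 60 48 [632.4 -96.5] 72.7
15.1333
```

View pics/z6.png

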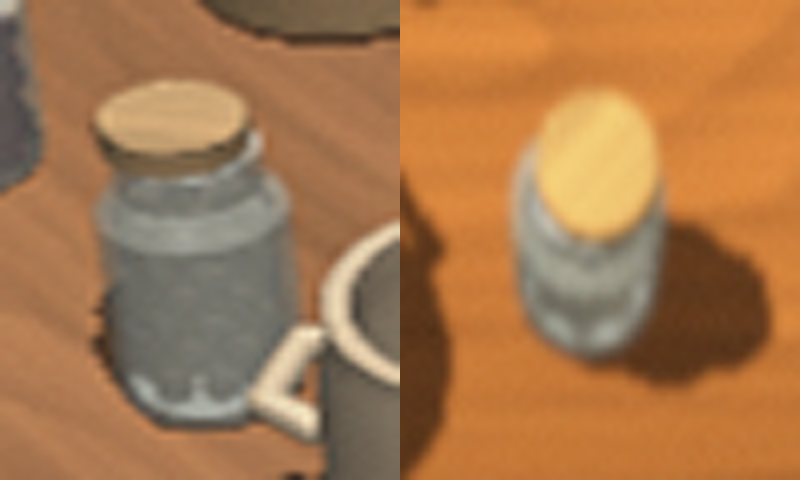

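```bash
python3 - <<'E'
from h import *
for n in ('scene','top'):
    P=np.nanmean([pts(ctrl.capture(n)) for _ in range(4)],0).reshape(-1,3)
    def pl(nm,c,r,z0,z1):
        q=P[(np.hypot(*(P[:,:2]-c).T)<r)&(P[:,2]>z0)&(P[:,2]<z1)]
        C=q-q.mean(0);co=np.linalg.lstsq(np.c_[C[:,:2],np.ones(len(C))],C[:,2],rcond=None)[0];print(n,nm,len(q),q.mean(0).round(1),co.round(3))
    pl('nlid',(637,-99),26,126,138)
    pl('mid',(431,-340),34,48,60)
    pl('rim',(623,89),64,144,156)
    pl('table',(550,-20),40,-8,8)
E
```

```text
scene nlid 165 [639.3 -97.  130.3] [ 0.016 -0.051 -0.   ]
scene mid 166 [ 432.9 -337.8   52. ] [-0.012 -0.018  0.   ]
scene rim 435 [626.6  94.1 147.9] [ 0.003 -0.001  0.   ]
scene table 0 [nan nan nan] [0. 0. 0.]
top nlid 269 [636.5 -99.8 131.7] [ 0.024 -0.043  0.   ]
top mid 0 [nan nan nan] [0. 0. 0.]
top rim 454 [622.4  88.3 149.1] [-0.003  0.001 -0.   ]
top table 555 [ 5.496e+02 -2.000e+01 -1.000e-01] [ 0.    -0.004  0.   ]<stdin>:6: RuntimeWarning: Mean of empty slice.
  ret = um.true_divide(
```

The small lid is tilted about 0.045 rad and sits about 3 mm toward −y; I'll re-centre it later. First the middle lid.

>>> carry_out:
  series:
    - [[1.5, -2.4, -25, -0.5, -0.4, 0, -0.7], [1.5, -2.4, -50, -0.5, -0.4, 0, -0.7], [1.5, -2.4, -67, -0.5, -0.4, 0, -0.7], [1.5, -2.4, -72, -0.5, -0.4, 0, -0.7], [1.5, -2.4, -72, -0.5, -0.4, 0, -0.7], [1.5, -2.4, -72, -0.5, -0.4, 0, -0.7]]

```text
time_s: 16.03
ee_pos: [433.1, -342.6, 249.5]
ee_rot: [[0.602, 0.798, 0.011], [0.798, -0.602, -0.011], [-0.003, 0.015, -1.0]]
contact_force: [0.0, 0.5, 0.5]
finger_gap: 79.6
```

>>> carry_out:
  series:
    - [[0, 0, 0, 0, 0, 0, -0.6], [0, 0, 0, 0, 0, 0, -0.5], [0, 0, 0, 0, 0, 0, -0.4], [0, 0, 0, 0, 0, 0, -0.3], [0, 0, 0, 0, 0, 0, -0.2], [0, 0, 0, 0, 0, 0, -0.1], [0, 0, 0, 0, 0, 0, 0], [0, 0, 0, 0, 0, 0, 0]]

```text
time_s: 16.7
ee_pos: [433.4, -342.9, 250.4]
ee_rot: [[0.602, 0.798, 0.012], [0.798, -0.602, -0.012], [-0.003, 0.017, -1.0]]
contact_force: [-0.7, 0.6, 6.7]
finger_gap: 63.8
```

```bash
python3 - <<'E'
from h import *
shift((620.7,285.5,220),-37); s=ctrl.get_state(); print(s['time_s'],s['ee_pos'],s['finger_gap'],s['contact_force'])
E
```

```text
shift [187.3 628.4 168.8] turn [0.71 0.67 0.03]
16.7 [ 433.42530146 -342.8646978   250.42697393] 63.77356434956073 [-0.65165278  0.57743217  6.67641713]
```

```bash
python3 - <<'E'
from h import *
s=ctrl.get_state(); print(s)
t=ctrl.capture('scene');save('s7',cv2.resize(t['img'][100:220,180:340],None,fx=5,fy=5))
E
```

```text
{'time_s': 16.7, 'joint_pos': array([-4.73219737e+01,  1.90162856e+01,  9.93011642e+01,  1.05600837e-02,
        6.07017168e+01, -1.02954887e+01]), 'dq': array([ 0.0292492 ,  0.01635853, -0.01574808, -0.04410962,  0.03876044,
        0.01558043]), 'joint_torque': array([-6.76186429e-02, -3.47702873e+01, -2.20728171e+01,  1.00580254e-01,
       -4.66421396e-01,  6.25035987e-03]), 'ee_pos': array([ 433.42530146, -342.8646978 ,  250.42697393]), 'ee_rot': array([[ 0.60227203,  0.79820486,  0.01172204],
       [ 0.79828566, -0.60214978, -0.01247572],
       [-0.00289976,  0.01687131, -0.99985346]]), 'contact_force': array([-0.65165278,  0.57743217,  6.67641713]), 'torque': array([0.16262681, 0.30521085, 0.00125058]), 'finger_gap': 63.77356434956073}
```

View pics/s7.png

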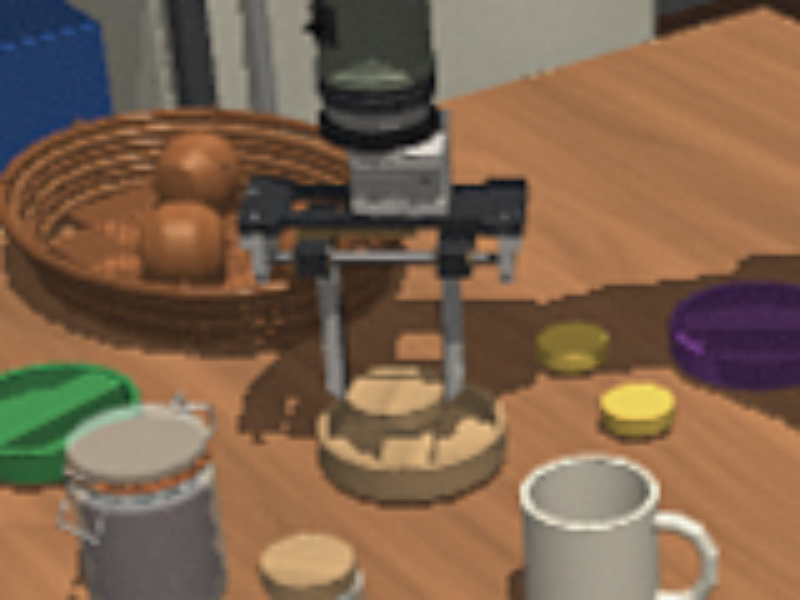

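The tips stopped about 9 mm short (51 instead of 42). I reopen, go lower and re-level, then see what it does.

>>> carry_out:
  series:
    - [[-3, 2.5, 0, 0.7, 0.7, 0, -0.4], [-3, 2.5, 0, 0.7, 0.7, 0, -0.7], [-3, 2.5, 0, 0.7, 0.7, 0, -0.7], [-3, 2.5, -3, 0.7, 0.7, 0, -0.7], [-3, 2.5, -6, 0.7, 0.7, 0, -0.7], [-3, 2.5, -9, 0.7, 0.7, 0, -0.7], [-3, 2.5, -9, 0.7, 0.7, 0, -0.7], [-3, 2.5, -9, 0.7, 0.7, 0, -0.7]]

```text
time_s: 17.42
ee_pos: [430.2, -340.1, 240.7]
ee_rot: [[0.602, 0.798, -0.002], [0.798, -0.602, 0.001], [-0.0, -0.002, -1.0]]
contact_force: [0.5, 0.3, 0.3]
finger_gap: 79.5
```

```bash
python3 - <<'E'
from h import *
shift((430.5,-340.5,42),-37);s=ctrl.get_state(); print(s)
E
```

```text
shift [ 0.3 -0.4  0.5] turn [-0.04 -0.09  0.03]
{'time_s': 17.4167, 'joint_pos': array([-4.73659209e+01,  1.96792878e+01,  9.97958331e+01, -3.87551549e-02,
        6.06158348e+01, -1.03176155e+01]), 'dq': array([ 0.01431484, -0.40999059, -0.54213675, -0.05166944,  0.24412315,
        0.07708294]), 'joint_torque': array([-1.88905637e-03, -3.74995458e+01, -2.28975946e+01,  5.83623012e-02,
        3.73230537e-02, -3.71792876e-04]), 'ee_pos': array([ 430.20980935, -340.14815339,  240.74316133]), 'ee_rot': array([[ 6.02222612e-01,  7.98326781e-01, -1.50875952e-03],
       [ 7.98328152e-01, -6.02222193e-01,  7.68625753e-04],
       [-2.94993941e-04, -1.66736900e-03, -9.99998566e-01]]), 'contact_force': array([0.46859129, 0.28354857, 0.28572258]), 'torque': array([-0.07262558,  0.14241497,  0.00901077]), 'finger_gap': 79.54320484753468}
```

>>> carry_out:
  series:
    - [[0, 0, 0.5, 0, 0, 0, -0.6], [0, 0, 0.5, 0, 0, 0, -0.5], [0, 0, 0.5, 0, 0, 0, -0.4], [0, 0, 0.5, 0, 0, 0, -0.3], [0, 0, 0.5, 0, 0, 0, -0.2], [0, 0, 0.5, 0, 0, 0, -0.1], [0, 0, 0.5, 0, 0, 0, 0], [0, 0, 0.5, 0, 0, 0, 0]]

```text
time_s: 18.08
ee_pos: [430.3, -340.2, 241.4]
ee_rot: [[0.602, 0.798, -0.001], [0.798, -0.602, 0.0], [-0.0, -0.001, -1.0]]
contact_force: [0.5, 0.2, 1.4]
finger_gap: 65.2
```

```bash
python3 - <<'E'
from h import *
shift((620.7,285.5,220),53); s=ctrl.get_state(); print(s['time_s'],s['ee_pos'],s['finger_gap'],s['contact_force'])
E
```

```text
shift [190.4 625.7 177.8] turn [ 3.000e-02 -8.000e-02  9.003e+01]
18.0833 [ 430.27865368 -340.22042807  241.39080995] 65.20692999149006 [0.50323097 0.15853897 1.42162745]
```

>>> carry_out:
  series:
    - [[0, 0, 6, 0, 0, 0, 0], [0, 0, 20, 0, 0, 0, 0], [0, 0, 45, 0, 0, 0, 0], [0, 0, 80, 0, 0, 0, 0], [0, 0, 115, 0, 0, 0, 0], [0, 0, 145, 0, 0, 0, 0], [0, 0, 165, 0, 0, 0, 0], [5, 16, 170, 0, 0, 0, 0], [15, 49, 170, 0, 0, 0, 0], [26, 85, 170, 0, 0, 0, 0], [37, 121, 170, 0, 0, 0, 0], [48, 157, 170, 0, 0, 0, 0], [59, 193, 170, 0, 0, 0, 0], [70, 229, 170, 0, 0, 0, 0], [81, 265, 170, 0, 0, 0, 0], [92, 301, 170, 0, 0, 0, 0], [103, 337, 170, 0, 0, 0, 0], [112, 366, 170, 0, 0, 0, 0], [119, 390, 170, 0, 0, 0, 0], [119, 390, 170, 0, 0, 0, 0]]

```text
time_s: 19.75
ee_pos: [549.6, 53.7, 411.7]
ee_rot: [[0.598, 0.801, -0.001], [0.801, -0.598, 0.003], [0.002, -0.002, -1.0]]
contact_force: [-0.2, -0.6, -0.7]
finger_gap: 65.2
```

```bash
python3 - <<'E'
from h import *
shift((620.7,285.8,200),-37); s=ctrl.get_state(); print(s['time_s'],s['ee_pos'],s['finger_gap'],s['contact_force'])
E
```

```text
shift [ 71.1 232.1 -12.5] turn [-0.15 -0.03 -0.26]
19.75 [549.64638987  53.74099437 411.69083033] 65.1901444502929 [-0.1978159  -0.58863252 -0.71539865]
```

>>> carry_out:
  series:
    - [[8, 26, 0, 0, 0, 0, 0], [18, 59, 0, 0, 0, 0, 0], [28, 91, 0, 0, 0, 0, 0], [38, 124, 0, 0, 0, 0, 0], [48, 157, 0, 0, 0, 0, 0], [58, 190, 0, 0, 0, 0, 0], [66, 216, 0, 0, 0, 0, 0], [70, 229, 0, 0, 0, 0, 0], [71, 232, -10, 0, 0, -0.3, 0], [71, 232, -20, 0, 0, -0.3, 0], [71, 232, -35, 0, 0, -0.3, 0], [71, 232, -50, 0, 0, -0.3, 0], [71, 232, -65, 0, 0, -0.3, 0], [71, 232, -75, 0, 0, -0.3, 0], [71, 232, -82, 0, 0, -0.3, 0], [71, 232, -85, 0, 0, -0.3, 0], [71, 232, -85, 0, 0, -0.3, 0], [71, 232, -85, 0, 0, -0.3, 0]]

```text
time_s: 21.25
ee_pos: [620.9, 285.4, 327.3]
ee_rot: [[0.603, 0.798, 0.0], [0.798, -0.603, 0.003], [0.002, -0.001, -1.0]]
contact_force: [-0.2, -0.2, -0.0]
finger_gap: 64.9
```

```bash
python3 - <<'E'
from h import *
shift((620.7,285.8,97.4),-37); s=ctrl.get_state(); print(s['time_s'],s['ee_pos'],s['finger_gap'],s['contact_force'])
t=ctrl.capture('scene');save('s8',cv2.resize(t['img'][220:350,270:420],None,fx=5,fy=4))
t=ctrl.capture('top');save('t8',cv2.resize(t['img'][60:180,120:300],None,fx=4,fy=4))
E
```

```text
shift [ -0.2   0.4 -30.7] turn [-0.16  0.02  0.06]
21.25 [620.88039829 285.43158898 327.27956754] 64.93217903334065 [-0.16204423 -0.19060144 -0.03243718]
```

View pics/s8.png

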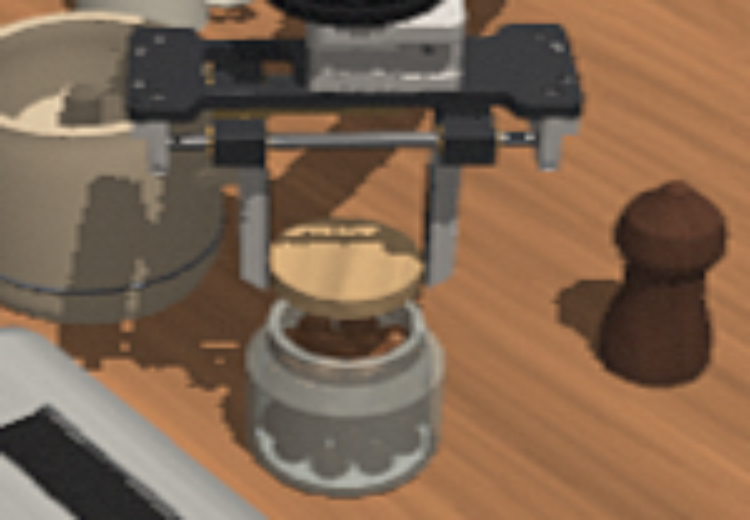

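The middle lid hangs level over the wide jar, lid at (345,265) above the mouth at (350,330). Lower it.

>>> carry_out:
  series:
    - [[-0.2, 0.4, -8, 0, 0, 0, 0], [-0.2, 0.4, -16, 0, 0, 0, 0], [-0.2, 0.4, -22, 0, 0, 0, 0], [-0.2, 0.4, -26, 0, 0, 0, 0], [-0.2, 0.4, -29, 0, 0, 0, 0], [-0.2, 0.4, -30, 0, 0, 0, 0], [-0.2, 0.4, -31, 0, 0, 0, 0], [-0.2, 0.4, -32, 0, 0, 0, 0], [-0.2, 0.4, -32, 0, 0, 0, 0], [-0.2, 0.4, -32, 0, 0, 0, 0]]

```text
time_s: 22.18
ee_pos: [620.9, 286.2, 296.3]
ee_rot: [[0.602, 0.798, 0.002], [0.798, -0.602, 0.003], [0.004, -0.0, -1.0]]
contact_force: [-0.6, 0.4, -0.7]
finger_gap: 65.4
```

>>> carry_out:
  series:
    - [[0, 0, -1, 0, 0, 0, 0], [0, 0, -2, 0, 0, 0, 0], [0, 0, -2, 0, 0, 0, 0], [0, 0, -2, 0, 0, 0, 0]]

```text
time_s: 22.52
ee_pos: [621.1, 286.3, 295.6]
ee_rot: [[0.602, 0.798, 0.003], [0.798, -0.602, 0.004], [0.005, 0.0, -1.0]]
contact_force: [-2.7, -1.0, 5.0]
finger_gap: 65.3
```

Contact at the expected height. Release, rise and check.

>>> carry_out:
  series:
    - [[0, 0, 0.5, 0, 0, 0, 0], [0, 0, 0.5, 0, 0, 0, -0.45], [0, 0, 0.5, 0, 0, 0, -0.55], [0, 0, 0.5, 0, 0, 0, -0.65], [0, 0, 0.5, 0, 0, 0, -0.65], [0, 0, 10, 0, 0, 0, -0.65], [0, 0, 30, 0, 0, 0, -0.65], [0, 0, 60, 0, 0, 0, -0.65], [0, 0, 95, 0, 0, 0, -0.6], [-10, -33, 100, 0, 0, 0, -0.5], [-21, -69, 100, 0, 0, 0, -0.4], [-32, -105, 100, 0, 0, 0, -0.32], [-43, -141, 100, 0, 0, 0, -0.32], [-54, -177, 100, 0, 0, 0, -0.32], [-65, -213, 100, 0, 0, 0, -0.32], [-76, -249, 100, 0, 0, 0, -0.32], [-87, -285, 100, 0, 0, 0, -0.32], [-98, -321, 100, 0, 0, 0, -0.32], [-109, -357, 100, 0, 0, 0, -0.32], [-120, -390, 100, 0, 0, 0, -0.32]]

```text
time_s: 24.18
ee_pos: [500.3, -105.5, 396.6]
ee_rot: [[0.602, 0.798, 0.005], [0.798, -0.602, 0.003], [0.005, 0.002, -1.0]]
contact_force: [-0.4, 0.0, -0.6]
finger_gap: 62.0
```

```bash
cat > chk.py <<'E'
from h import *
def run(items,N=4):
  for n in ('scene','top'):
    C=[ctrl.capture(n) for _ in range(N)]
    P=np.nanmean([pts(c) for c in C],0).reshape(-1,3)
    for nm,c,r,z0,z1 in items:
        q=P[(np.hypot(*(P[:,:2]-c).T)<r)&(P[:,2]>z0)&(P[:,2]<z1)]
        if len(q)<10: print(n,nm,'few');continue
        D=q-q.mean(0);co=np.linalg.lstsq(np.c_[D[:,:2],np.ones(len(D))],D[:,2],rcond=None)[0]
        cc,rr=cv2.minEnclosingCircle(q[:,:2].astype(np.float32))
        print(n,nm,len(q),np.round(cc,1),round(rr,1),'z',q[:,2].mean().round(1),'slope',co[:2].round(3))
    yield C[0]
E
python3 - <<'E'
from chk import *
a,b=run([('nlid',(637,-99),29,126,140),('wlid',(621,285),38,104,118),('clid',(431,-339),66,27,40),('clidfloor',(431,-339),54,8,20)])
save('z9',np.hstack([cv2.resize(a['img'][280:350,310:370],(400,480),interpolation=cv2.INTER_CUBIC),cv2.resize(b['img'][150:220,370:440],(400,480),interpolation=cv2.INTER_CUBIC)]))
np.savez('pics/top9.npz',**b)
q=pts(b).reshape(-1,3);d=q[:,:2]-[431.5,-339];r=np.hypot(*d.T);m=(r<50)&(q[:,2]>25)&(q[:,2]<40);dd=d[m]
print(m.sum())
if m.sum()>50:
    w,v=np.linalg.eigh(np.cov(dd.T));print('bar ang',np.degrees(np.arctan2(v[1,1],v[0,1])),dd.mean(0),w,'minrect',cv2.minAreaRect(dd.astype(np.float32)))
s=ctrl.get_state();print(s['time_s'],s['ee_pos'])
E
```

```text
scene nlid 174 [639.9 -98.3] 25.5 z 130.2 slope [ 0.007 -0.051]
scene wlid 533 [624.  285.7] 33.7 z 107.4 slope [ 0.002 -0.009]
scene clid 304 [ 434.6 -337.9] 63.3 z 30.1 slope [0.001 0.002]
scene clidfloor 180 [ 426.5 -344.7] 51.9 z 12.9 slope [-0.011  0.004]
top nlid few
top wlid 454 [621.3 285.2] 33.1 z 107.7 slope [ 0.005 -0.006]
top clid 697 [ 431.2 -339. ] 61.7 z 31.9 slope [ 0.003 -0.003]
top clidfloor 613 [ 430.9 -339.3] 53.8 z 14.3 slope [ 0.001 -0.001]
389
bar ang 52.39199569144651 [-0.82821473  0.24897123] [ 90.25040959 803.86318967] minrect ((-0.3800983428955078, -0.0246124267578125), (98.76117706298828, 32.5582160949707), 52.46225357055664)
24.5833 [ 501.48679694 -102.50572664  395.75931014]
```

View pics/z9.png

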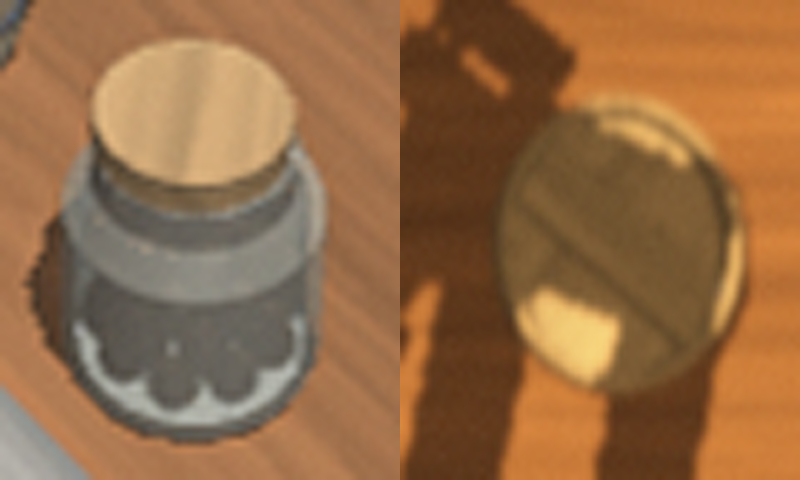

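The wide lid is level and down (z 107.7 in the top view, slope under 0.01). The crock lid lies free, with the bar at 52.4°. Now grip its bar.

>>> carry_out:
  series:
    - [[-8, -28, 0, 0, 0, 0, -0.32], [-18, -62, 0, 0, 0, 0, -0.32], [-28, -96, 0, 0, 0, 0, -0.32], [-38, -130, 0, 0, 0, 0, -0.32], [-48, -164, -10, 0, 0, 0, -0.32], [-58, -197, -40, 0, 0, 0, -0.32], [-66, -222, -75, 0, 0, -0.5, -0.32], [-70, -236, -105, 0, 0, -0.5, -0.32], [-70, -236, -125, 0, 0, -0.5, -0.32], [-70, -236, -137, 0, 0, -0.5, -0.32], [-70, -236, -140, 0, 0, -0.5, -0.32], [-70, -236, -140, 0, 0, -0.5, -0.32], [-70, -236, -140, 0, 0, -0.5, -0.32], [-70, -236, -140, 0, 0, -0.5, -0.32]]

```text
time_s: 25.75
ee_pos: [432.7, -338.4, 257.8]
ee_rot: [[0.606, 0.795, 0.006], [0.795, -0.606, 0.001], [0.005, 0.004, -1.0]]
contact_force: [-0.1, -0.5, -0.8]
finger_gap: 62.0
```

```bash
python3 - <<'E'
from h import *
shift((431.5,-338.5,17),-37.6); s=ctrl.get_state(); print(s['time_s'],s['ee_pos'],s['finger_gap'],s['contact_force'])
t=ctrl.capture('scene');save('s10',cv2.resize(t['img'][110:210,200:330],None,fx=6,fy=6))
E
```

```text
shift [ -1.2  -0.1 -41.6] turn [-0.06  0.36 -0.27]
25.75 [ 432.68896063 -338.44161239  257.78597257] 61.978355213095156 [-0.10965616 -0.47134619 -0.75107285]
```

View pics/s10.png

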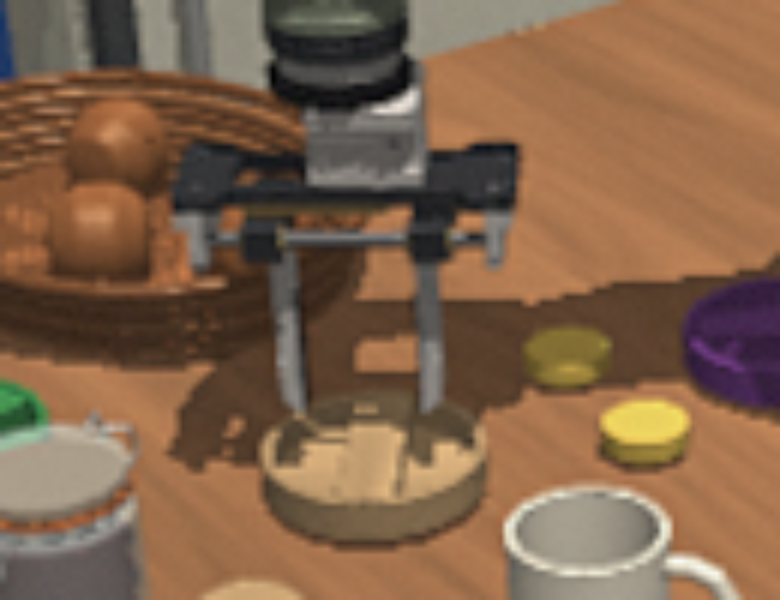

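Fingers straddle the bar at (370,450). Descend and close.

>>> carry_out:
  series:
    - [[-1.2, 0, -10, 0, 0.3, -0.3, -0.32], [-1.2, 0, -20, 0, 0.3, -0.3, -0.32], [-1.2, 0, -30, 0, 0.3, -0.3, -0.32], [-1.2, 0, -36, 0, 0.3, -0.3, -0.32], [-1.2, 0, -39, 0, 0.3, -0.3, -0.32], [-1.2, 0, -41, 0, 0.3, -0.3, -0.32], [-1.2, 0, -41, 0, 0.3, -0.3, -0.32], [-1.2, 0, -41, 0, 0.3, -0.3, -0.32], [-1.2, 0, -41, 0, 0.3, -0.3, -0.1], [-1.2, 0, -41, 0, 0.3, -0.3, 0.1], [-1.2, 0, -41, 0, 0.3, -0.3, 0.3], [-1.2, 0, -41, 0, 0.3, -0.3, 0.6], [-1.2, 0, -41, 0, 0.3, -0.3, 0.8], [-1.2, 0, -41, 0, 0.3, -0.3, 0.8], [-1.2, 0, -41, 0, 0.3, -0.3, 0.8]]
  force: 30

```text
time_s: 27.05
ee_pos: [431.4, -338.5, 217.0]
ee_rot: [[0.611, 0.792, 0.001], [0.792, -0.611, 0.001], [0.001, 0.0, -1.0]]
contact_force: [-0.3, 0.6, 2.1]
finger_gap: 31.7
```

```bash
python3 - <<'E'
from h import *
shift((622.9,89.2,220),-37.6); s=ctrl.get_state(); print(s['time_s'],s['ee_pos'],s['finger_gap'],s['contact_force'])
E
```

```text
shift [191.5 427.7 202.2] turn [-0.05  0.05  0.04]
27.05 [ 431.35084372 -338.53341755  217.00454353] 31.717851458766972 [-0.28183842  0.63578533  2.09230265]
```

>>> carry_out:
  series:
    - [[0, 0, 6, 0, 0, 0, 0.8], [0, 0, 20, 0, 0, 0, 0.8], [0, 0, 45, 0, 0, 0, 0.8], [0, 0, 75, 0, 0, 0, 0.8], [0, 0, 105, 0, 0, 0, 0.8], [0, 0, 135, 0, 0, 0, 0.8], [0, 0, 160, 0, 0, 0, 0.8], [0, 0, 178, 0, 0, 0, 0.8], [8, 18, 185, 0, 0, 0, 0.8], [22, 48, 185, 0, 0, 0, 0.8], [36, 80, 185, 0, 0, 0, 0.8], [50, 112, 185, 0, 0, 0, 0.8], [64, 144, 185, 0, 0, 0, 0.8], [78, 176, 185, 0, 0, 0, 0.8], [92, 208, 185, 0, 0, 0, 0.8], [107, 240, 185, 0, 0, 0, 0.8], [122, 272, 185, 0, 0, 0, 0.8], [136, 304, 185, 0, 0, 0, 0.8], [148, 330, 185, 0, 0, 0, 0.8], [155, 346, 185, 0, 0, 0, 0.8]]

```text
time_s: 28.72
ee_pos: [586.8, 10.5, 401.8]
ee_rot: [[0.609, 0.793, 0.001], [0.793, -0.609, 0.002], [0.002, -0.001, -1.0]]
contact_force: [-0.7, 0.7, -1.4]
finger_gap: 32.0
```

```bash
python3 - <<'E'
from h import *
shift((622.9,89.2,200),-37.6); s=ctrl.get_state(); print(s['time_s'],s['ee_pos'],s['finger_gap'],s['contact_force'])
E
```

```text
shift [36.1 78.7 -2.6] turn [-0.12  0.05 -0.11]
28.7167 [586.84890484  10.47866505 401.8334275 ] 32.04131594706532 [-0.67535608  0.68765144 -1.41197624]
```

>>> carry_out:
  series:
    - [[10, 22, 0, 0, 0, 0, 0.8], [20, 44, 0, 0, 0, 0, 0.8], [30, 65, 0, 0, 0, 0, 0.8], [35, 76, 0, 0, 0, 0, 0.8], [36, 78.7, 0, 0, 0, 0, 0.8], [36, 78.7, -6, 0, 0, 0, 0.8], [36, 78.7, -14, 0, 0, 0, 0.8], [36, 78.7, -18, 0, 0, 0, 0.8], [36, 78.7, -20, 0, 0, 0, 0.8], [36, 78.7, -20, 0, 0, 0, 0.8]]

```text
time_s: 29.55
ee_pos: [622.3, 88.2, 380.5]
ee_rot: [[0.61, 0.793, -0.002], [0.793, -0.61, 0.002], [0.001, -0.003, -1.0]]
contact_force: [-0.1, -1.1, -1.5]
finger_gap: 31.8
```

```bash
python3 - <<'E'
from h import *
shift((622.9,89.2,160),-37.6); s=ctrl.get_state(); print(s['time_s'],s['ee_pos'],s['finger_gap'],s['contact_force'])
t=ctrl.capture('scene');save('s11',cv2.resize(t['img'][170:310,200:370],None,fx=4,fy=4))
E
```

```text
shift [  0.6   1.  -21.3] turn [-0.11 -0.09 -0.03]
29.55 [622.3086812   88.16066527 380.49487407] 31.827549300394498 [-0.07552068 -1.09060172 -1.53692783]
```

View pics/s11.png

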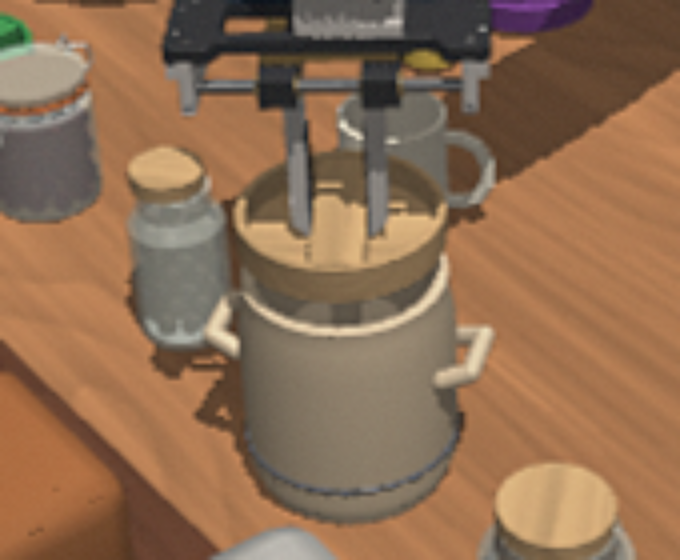

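The lid hangs level and centred over the crock (lid at (340,220), rim at (345,290)). Lower it.

>>> carry_out:
  series:
    - [[0.6, 1, -5, 0, 0, 0, 0.8], [0.6, 1, -10, 0, 0, 0, 0.8], [0.6, 1, -14, 0, 0, 0, 0.8], [0.6, 1, -17, 0, 0, 0, 0.8], [0.6, 1, -19, 0, 0, 0, 0.8], [0.6, 1, -21, 0, 0, 0, 0.8], [0.6, 1, -22, 0, 0, 0, 0.8], [0.6, 1, -22, 0, 0, 0, 0.8], [0.6, 1, -22, 0, 0, 0, 0.8]]

```text
time_s: 30.35
ee_pos: [623.2, 89.4, 359.3]
ee_rot: [[0.61, 0.793, 0.0], [0.793, -0.61, 0.002], [0.002, -0.001, -1.0]]
contact_force: [0.9, -0.6, -1.3]
finger_gap: 31.9
```

>>> carry_out:
  series:
    - [[0, 0, -1, 0, 0, 0, 0.8], [0, 0, -2, 0, 0, 0, 0.8], [0, 0, -3, 0, 0, 0, 0.8], [0, 0, -3, 0, 0, 0, 0.8]]

```text
time_s: 30.68
ee_pos: [623.3, 89.5, 358.9]
ee_rot: [[0.609, 0.793, 0.001], [0.793, -0.609, 0.002], [0.002, -0.0, -1.0]]
contact_force: [-4.1, 0.3, 8.3]
finger_gap: 31.6
```

Fully down. Release with a small opening, rise, and turn to re-seat the small lid.

>>> carry_out:
  series:
    - [[0, 0, 0.3, 0, 0, 0, 0.5], [0, 0, 0.3, 0, 0, 0, 0.1], [0, 0, 0.3, 0, 0, 0, -0.15], [0, 0, 0.3, 0, 0, 0, -0.15], [0, 0, 8, 0, 0, 0, -0.15], [0, 0, 25, 0, 0, 0, -0.15], [0, 0, 50, 0, 0, 0, -0.3], [0, 0, 60, 0, 0, -4, -0.6], [-5, -30, 60, 0, 0, -10, -0.7], [-10, -60, 60, 0, 0, -16, -0.7], [-20, -90, 60, 0, 0, -22, -0.7], [-40, -110, 60, 0, 0, -28, -0.7], [-70, -130, 60, 0, 0, -34, -0.7], [-100, -140, 60, 0, 0, -40, -0.7], [-130, -140, 60, 0, 0, -46, -0.7], [-150, -140, 60, 0, 0, -52, -0.7], [-150, -140, 60, 0, 0, -52.4, -0.7]]
  force: 12

```text
time_s: 32.1
ee_pos: [470.5, -50.6, 419.0]
ee_rot: [[1.0, -0.003, 0.001], [-0.003, -1.0, 0.0], [0.001, -0.0, -1.0]]
contact_force: [0.1, -0.8, -1.2]
finger_gap: 79.7
```

```bash
python3 - <<'E'
from chk import *
a,b=run([('nlid',(637,-99),29,126,140),('clid',(623,89),66,168,184),('clidfloor',(623,89),54,150,163),('narrow body',(637,-96),38,60,90)])
save('s12',cv2.resize(a['img'][170:350,200:400],None,fx=3.5,fy=3.3))
save('t12',cv2.resize(b['img'][70:210,150:360],None,fx=3.5,fy=3.5))
shift((637.5,-98.5,190),-90);print(ctrl.get_state()['time_s'])
E
```

```text
scene nlid 174 [639.4 -98.5] 26.0 z 130.2 slope [ 0.012 -0.058]
scene clid 723 [627.   89.5] 62.4 z 172.4 slope [ 0.    -0.002]
scene clidfloor 464 [621.3  84.9] 53.0 z 155.3 slope [-0.016 -0.006]
scene narrow body 228 [639.2 -94.1] 32.6 z 75.5 slope [-0.033 -0.06 ]
top nlid 37 [ 653.  -101.2] 15.3 z 131.9 slope [ 0.009 -0.043]
top clid 587 [624.1  89.2] 62.0 z 173.4 slope [ 0.    -0.002]
top clidfloor 550 [625.9  92.1] 53.1 z 155.8 slope [ 0.    -0.005]
top narrow body few
shift [163.4 -48.  -29.6] turn [-0.02  0.12 -0.12]
32.5
```

View pics/t12.png

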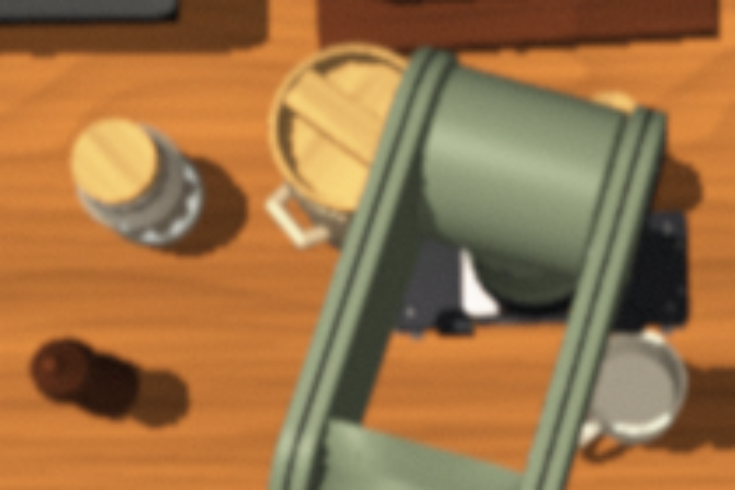

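View pics/s12.png

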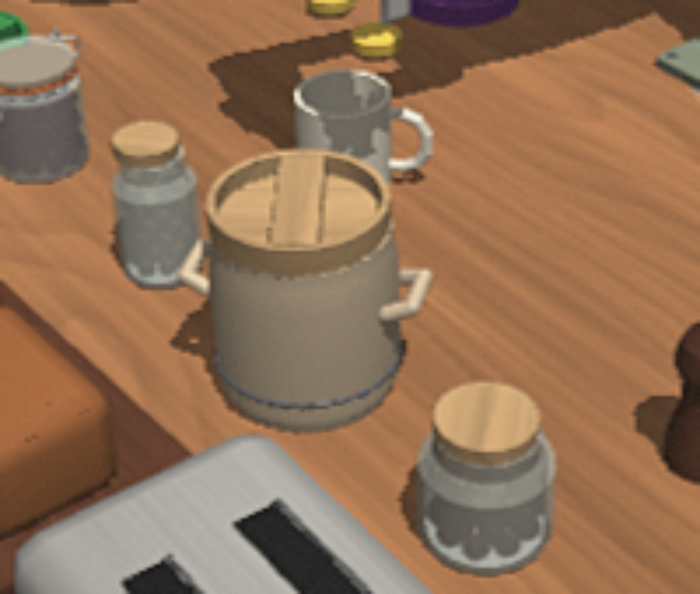

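The crock lid is level and fully down (top at z 173.4, slope about 0), and the wide lid is seated. The small lid on the narrow jar, at (146,145), is still tilted about 0.05 rad, so I regrip it.

>>> carry_out:
  series:
    - [[20, -6, 0, 0, 0, 0, -0.5], [50, -15, 0, 0, 0, 0, -0.5], [80, -24, 0, 0, 0, 0, -0.5], [110, -33, 0, 0, 0, 0, -0.5], [140, -42, 0, 0, 0, 0, -0.5], [158, -47, 0, 0, 0, 0, -0.5], [163.4, -48, -10, 0, 0, 0, -0.5], [163.4, -48, -30, 0, 0, 0, -0.5], [163.4, -48, -50, 0, 0, 0, -0.5], [163.4, -48, -68, 0, 0, 0, -0.5], [163.4, -48, -80, 0, 0, 0, -0.5], [163.4, -48, -88, 0, 0, 0, -0.5], [163.4, -48, -92, 0, 0, 0, -0.5], [163.4, -48, -92, 0, 0, 0, -0.5], [163.4, -48, -92, 0, 0, 0, -0.5]]

```text
time_s: 33.75
ee_pos: [637.7, -98.5, 327.6]
ee_rot: [[1.0, 0.002, 0.003], [0.002, -1.0, -0.0], [0.003, 0.0, -1.0]]
contact_force: [0.7, -0.7, -0.3]
finger_gap: 70.8
```

```bash
python3 - <<'E'
from h import *
shift((637.5,-98.5,122.5),-90);s=ctrl.get_state(); print(s['time_s'],s['ee_pos'],s['finger_gap'],s['contact_force'])
E
```

```text
shift [-0.2 -0.  -5.9] turn [ 0.01  0.2  -0.13]
33.75 [637.73833629 -98.47391659 327.64182758] 70.79441994675021 [ 0.70209444 -0.73030084 -0.30329914]
```

>>> carry_out:
  series:
    - [[-0.2, 0, -3, 0, 0.2, 0, -0.5], [-0.2, 0, -6, 0, 0.2, 0, -0.5], [-0.2, 0, -6, 0, 0.2, 0, -0.4], [-0.2, 0, -6, 0, 0.2, 0, -0.3], [-0.2, 0, -6, 0, 0.2, 0, -0.2], [-0.2, 0, -6, 0, 0.2, 0, -0.1], [-0.2, 0, -6, 0, 0.2, 0, 0], [-0.2, 0, -6, 0, 0.2, 0, 0.2], [-0.2, 0, -6, 0, 0.2, 0, 0.3], [-0.2, 0, -6, 0, 0.2, 0, 0.3]]
  force: 12

```text
time_s: 34.58
ee_pos: [637.6, -98.5, 321.8]
ee_rot: [[1.0, 0.002, 0.0], [0.002, -1.0, -0.0], [0.0, 0.0, -1.0]]
contact_force: [0.1, 1.5, 0.4]
finger_gap: 49.4
```

>>> carry_out:
  series:
    - [[0, 0, 3, 0, 0, 0, 0.3], [0, 0, 7, 0, 0, 0, 0.3], [0, 0, 12, 0, 0, 0, 0.3], [0, 0, 18, 0, 0, 0, 0.3], [0, 0, 20, 0, 0, 0, 0.3], [0, 0, 20, 0, 0, 0, 0.3]]

```text
time_s: 35.08
ee_pos: [638.0, -98.6, 343.2]
ee_rot: [[1.0, 0.002, 0.003], [0.002, -1.0, -0.001], [0.003, 0.001, -1.0]]
contact_force: [-0.4, 0.1, -0.9]
finger_gap: 49.2
```

```bash
python3 - <<'E'
from chk import *
s=ctrl.get_state(); print(s['time_s'],s['ee_pos'],s['finger_gap'],s['contact_force'])
a,b=run([('nlid',(637,-99),27,145,160),('narrow rim',(637,-96),30,113,124)])
save('z13',np.hstack([cv2.resize(a['img'][185:265,215:275],(400,480),interpolation=cv2.INTER_CUBIC),cv2.resize(b['img'][80:140,295:355],(400,480),interpolation=cv2.INTER_CUBIC)]))
E
```

```text
35.0833 [637.97221085 -98.6401822  343.23856732] 49.203321188907736 [-0.40177502  0.14248547 -0.9109374 ]
scene nlid 111 [ 641.3 -100.5] 26.4 z 151.8 slope [-0.033 -0.072]
scene narrow rim 60 [639.3 -93.9] 24.2 z 116.2 slope [-0.006 -0.013]
top nlid 13 [649.  -99.5] 17.2 z 151.6 slope [-0.131  0.022]
top narrow rim few
```

View pics/z13.png

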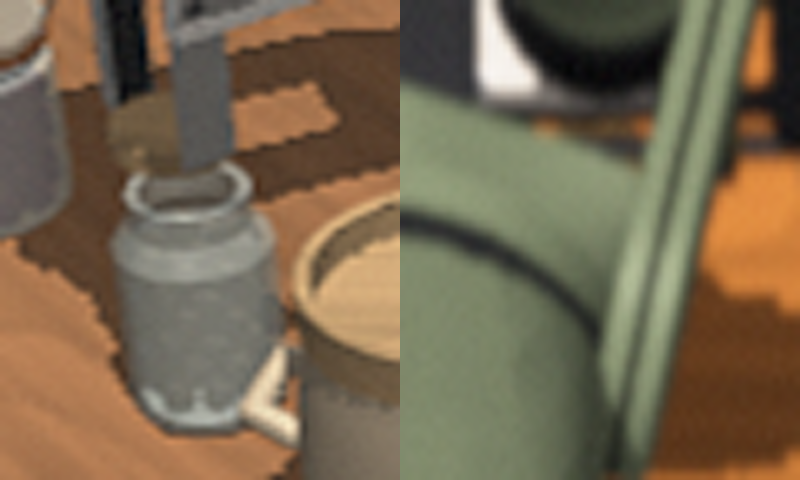

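The lid is lifted clear (at (145,125) in the left crop) and the jar's rim is free at (190,190). Shift it by (−1.6, +3.1) and lower.

>>> carry_out:
  series:
    - [[-1, 1.5, 0, 0, 0.1, 0, 0.3], [-2, 3.1, 0, 0, 0.1, 0, 0.3], [-2, 3.1, -4, 0, 0.1, 0, 0.3], [-2, 3.1, -8, 0, 0.1, 0, 0.3], [-2, 3.1, -12, 0, 0.1, 0, 0.3], [-2, 3.1, -16, 0, 0.1, 0, 0.3], [-2, 3.1, -19, 0, 0.1, 0, 0.3], [-2, 3.1, -21, 0, 0.1, 0, 0.3], [-2, 3.1, -21.5, 0, 0.1, 0, 0.3], [-2, 3.1, -21.5, 0, 0.1, 0, 0.3]]

```text
time_s: 36.32
ee_pos: [635.7, -95.4, 321.3]
ee_rot: [[1.0, 0.002, -0.001], [0.002, -1.0, 0.0], [-0.001, -0.0, -1.0]]
contact_force: [-2.2, -0.4, 5.6]
finger_gap: 49.0
```

>>> carry_out:
  series:
    - [[0, 0, -1, 0, 0, 0, 0.3], [0, 0, -2, 0, 0, 0, 0.3], [0, 0, -2.5, 0, 0, 0, 0.3], [0, 0, -2.5, 0, 0, 0, 0.3]]

```text
time_s: 36.65
ee_pos: [636.1, -95.4, 321.0]
ee_rot: [[1.0, 0.002, 0.001], [0.002, -1.0, -0.0], [0.001, 0.0, -1.0]]
contact_force: [-2.8, 0.5, 9.1]
finger_gap: 49.4
```

Seated by feel. Release and withdraw so that both cameras see it.

>>> carry_out:
  series:
    - [[0, 0, 0.3, 0, 0, 0, 0.3], [0, 0, 0.3, 0, 0, 0, -0.1], [0, 0, 0.3, 0, 0, 0, -0.25], [0, 0, 0.3, 0, 0, 0, -0.35], [0, 0, 0.3, 0, 0, 0, -0.45], [0, 0, 10, 0, 0, 0, -0.45], [0, 0, 30, 0, 0, 0, -0.45], [0, 0, 60, 0, 0, 0, -0.45], [0, 0, 90, 0, 0, 0, -0.45], [-30, -20, 95, 0, 0, 0, -0.45], [-60, -45, 95, 0, 0, 0, -0.45], [-90, -75, 95, 0, 0, 0, -0.45], [-120, -105, 95, 0, 0, 0, -0.45], [-150, -135, 95, 0, 0, 0, -0.45], [-180, -165, 95, 0, 0, 0, -0.45], [-200, -195, 95, 0, 0, 0, -0.45], [-200, -220, 95, 0, 0, 0, -0.45], [-200, -230, 95, 0, 0, 0, -0.45], [-200, -230, 95, 0, 0, 0, -0.45]]

```text
time_s: 38.23
ee_pos: [435.8, -327.3, 416.6]
ee_rot: [[1.0, -0.001, 0.002], [-0.001, -1.0, -0.001], [0.002, 0.001, -1.0]]
contact_force: [0.2, 0.2, 0.0]
finger_gap: 68.2
```

```bash
python3 - <<'E'
from chk import *
a,b=run([('nlid',(637,-98),29,126,140),('wlid',(621,285),38,104,118),('clid',(623,89),66,168,184),('mug',(444,-112),60,80,100),('mill',(459,320),30,110,140),('clip',(636,-305),55,100,130)])
save('s14',a['img']);save('t14',b['img'])
save('z14',np.hstack([cv2.resize(a['img'][195:265,220:270],(400,480),interpolation=cv2.INTER_CUBIC),cv2.resize(b['img'][85:145,295:355],(400,480),interpolation=cv2.INTER_CUBIC)]))
s=ctrl.get_state(); print(s['time_s'],s['ee_pos'],s['contact_force'])
E
```

```text
scene nlid 169 [638.9 -94.5] 24.9 z 130.1 slope [ 0.008 -0.012]
scene wlid 533 [623.3 285. ] 33.4 z 107.3 slope [ 0.006 -0.009]
scene clid 714 [626.8  89.5] 62.8 z 172.3 slope [ 0.    -0.002]
scene mug 208 [ 441.6 -110. ] 46.7 z 86.6 slope [-0.005 -0.   ]
scene mill 210 [463.3 324.4] 21.6 z 118.8 slope [-0.316 -0.259]
scene clip 390 [ 637.  -304.1] 50.0 z 107.9 slope [-0.025 -0.037]
top nlid 268 [636.5 -96. ] 25.1 z 131.6 slope [0.018 0.01 ]
top wlid 448 [621.1 284.4] 33.0 z 107.7 slope [ 0.01  -0.003]
top clid 903 [623.9  88.6] 61.9 z 173.3 slope [ 0.003 -0.001]
top mug 162 [ 440.2 -110.1] 46.4 z 90.1 slope [ 0.006 -0.026]
top mill 206 [459.7 322.5] 21.7 z 119.2 slope [0.012 0.072]
top clip 749 [ 635.7 -306.5] 49.9 z 110.1 slope [ 0.003 -0.018]
38.6333 [ 436.66359106 -324.29444443  415.92261976] [0.57956536 0.07705431 0.20072644]
```

View pics/z14.png

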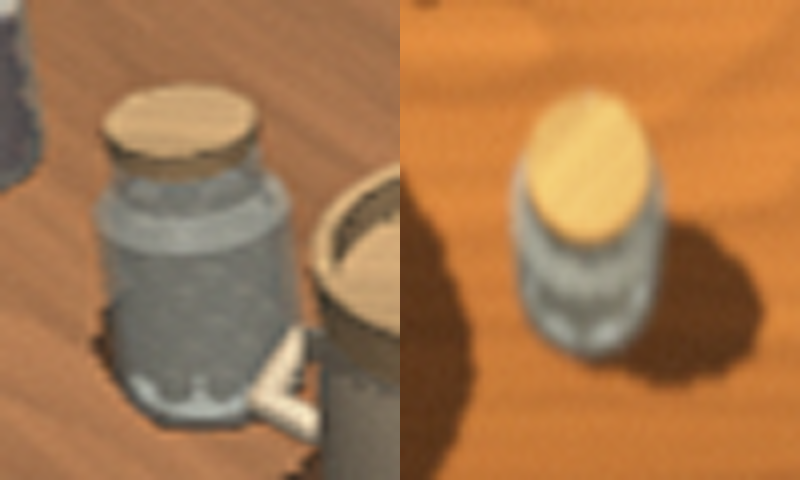

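View pics/t14.png

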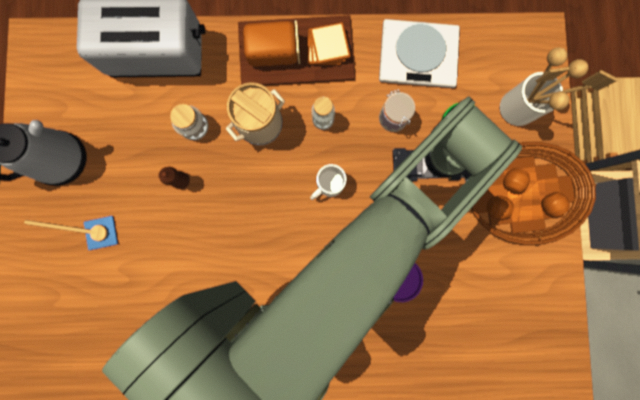

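The small lid is now centred on the narrow jar at (323,107), with slope at or below 0.02. All three lids sit on their pots, and the mug, mill and clip jar read where they were. Hand in.

```bash
python3 -c "
from station import ctrl
print(ctrl.sign_off())"
```

```text
the job is handed in; nothing more can be done
None
```

The job is done and handed in at about 39 s of the 115 s allowed; no verdict was reported. The weight is in the crock, knob up on the plums, and each lid is on its own pot.

- **Weight:** I set it down under force control, with contact at about z 93. Its position was checked only by the scene picture after release, before the crock lid covered it.
- **Crock lid:** its top measures about 173 mm (174 expected), it slopes less than 0.004 rad, and it is about 1.5 mm off-centre.
- **Middle lid on the wide jar:** its top measures about 107.7 mm (109 expected; this camera also read the bare rim about 1 mm low). It slopes 0.01 rad or less and is about 1 mm off-centre.
- **Smallest lid on the narrow jar:** the first placement sat about 3 mm off and tilted about 0.05 rad, so I lifted it and set it down again. It now slopes 0.02 rad or less, is about 1–1.5 mm off-centre, and its top measures about 131.6 mm (132 expected).
- **Bystanders and jars:** both jars and the clip-top jar read within a few millimetres of where they started, and so does the pepper mill. The mug's reading was noisier, within 5 mm. The hand was clear of everything.

The two cameras disagreed by about 2–3 mm throughout, so these figures are good to a couple of millimetres. The first grip on the middle lid also stopped 9 mm short and was redone before lifting.

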